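Clear the pressing bars and burnish the copper seam

TASK

The glue under the copper band of this relief panel has set. Clear the steel pressing bars off the panel and slide each one back into a pigeonhole of the low riser until it meets the stop; then take the burnisher and run its ball slowly, some 2 cm a second, with light pressure along the whole seam where the far edge of the copper band meets the wood, beginning at the end with the brass plate, without touching the panel's face away from the seam. Finally stand the burnisher back upright in its block, collar down on the top, and leave everything else on the bench where it is.

Things in the scene. Friction and masses are not known exactly. Their poses are not given: they have to be found in the camera images.
- relief: relief panel, a flat-topped board 170 x 300 x 14 mm fixed to the bench, black with flush facets of copper, brass and wood. Origin: centre of its underside; x points away from the robot within 0.15 rad, y to its left. A chevron of copper 58 mm wide runs across it in y; its far (+x) edge, copper against wood, is the seam. A flush brass plate 60 x 16 mm with two screws covers the copper's +y end.
- bar0: dark steel pressing bar, a plain block 110 x 28 x 25 mm (x, y, z), 0.45 to 0.65 kg. Origin: centre of its underside; x along its length, z up. At the start it lies flat on the relief panel across the seam, its length along the panel's x within 0.1 rad. Two or three bars are present; an absent one reads None from the start.
- bar1: dark steel pressing bar, a plain block 110 x 28 x 25 mm (x, y, z), 0.45 to 0.65 kg. Origin: centre of its underside; x along its length, z up. At the start it lies flat on the relief panel across the seam, its length along the panel's x within 0.1 rad. Two or three bars are present; an absent one reads None from the start.
- bar2: dark steel pressing bar, a plain block 110 x 28 x 25 mm (x, y, z), 0.45 to 0.65 kg. Origin: centre of its underside; x along its length, z up. At the start it lies flat on the relief panel across the seam, its length along the panel's x within 0.1 rad. Two or three bars are present; an absent one reads None from the start.
- riser: low plywood riser fixed to the bench, 100 (x) x 218 x 44 mm high. Origin: middle of its front face, on the bench; x into the holes, away from the robot within 0.15 rad. Three pigeonholes open to -x, centre lines at y = -66, 0, 66 mm, each 46 wide, 35 high, 66 mm deep to a stop, the bench as floor; the top has a thumb notch 40 wide x 25 mm over each mouth. A bar pushed home has its centre at x = 11 mm.
- burnisher: burnisher (stylus), 0.09 kg: steel ball 10 mm across on a 7 mm shank, brass collar 32 mm across (underside 55 mm above the ball's lowest point, 6 mm thick), then a dark wooden handle 20 x 20 mm square (flats facing x and y) from 61 to 131 mm above the ball's lowest point. Origin: lowest point of the ball; z up the handle. Stands upright in its block, collar on the top.
- block_hole (a point): centre of the mouth of the hole in the burnisher's stand, a beech block 64 x 64 x 62 mm fixed to the bench with one square hole 21 mm wide right through from the top. The point is level with the top, 62 mm above the bench; x, y along the block's sides, z up. The burnisher stands with its ball 55 mm below this point.
- seam_0 (a point): point 0 of 8 on the seam, on the panel's top face, evenly spaced (about 34 mm apart) from point 0 beside the brass end plate (+y end) to point 7 at the other end
- seam_1 (a point): point 1 of 8 on the seam, on the panel's top face, evenly spaced (about 34 mm apart) from point 0 beside the brass end plate (+y end) to point 7 at the other end
- seam_2 (a point): point 2 of 8 on the seam, on the panel's top face, evenly spaced (about 34 mm apart) from point 0 beside the brass end plate (+y end) to point 7 at the other end
- seam_3 (a point): point 3 of 8 on the seam, on the panel's top face, evenly spaced (about 34 mm apart) from point 0 beside the brass end plate (+y end) to point 7 at the other end
- seam_4 (a point): point 4 of 8 on the seam, on the panel's top face, evenly spaced (about 34 mm apart) from point 0 beside the brass end plate (+y end) to point 7 at the other end
- seam_5 (a point): point 5 of 8 on the seam, on the panel's top face, evenly spaced (about 34 mm apart) from point 0 beside the brass end plate (+y end) to point 7 at the other end
- seam_6 (a point): point 6 of 8 on the seam, on the panel's top face, evenly spaced (about 34 mm apart) from point 0 beside the brass end plate (+y end) to point 7 at the other end
- seam_7 (a point): point 7 of 8 on the seam, on the panel's top face, evenly spaced (about 34 mm apart) from point 0 beside the brass end plate (+y end) to point 7 at the other end
- seam_line_a (a point): start of the seam's first straight part at the panel's +y edge, on the top face; x along the seam towards the bend, z up
- seam_line_b (a point): the seam's one bend, on the panel's top face, 2.5 mm beyond point 4 towards point 5 (the seam is straight on either side, turning by about 0.51 rad); start of its second straight part; x along the seam towards its -y end, z up
- glue_bottle: white glue bottle, 62 mm across, 150 mm tall, standing; bystander
- paint_can: paint can, 84 mm across, 100 mm tall, standing; bystander
- jar: amber jar, 68 mm across, 85 mm tall, standing; bystander
- stir_stick: flat wooden stirring stick 150 x 18 x 6 mm, lying; bystander
- sanding_block: cork sanding block 100 x 60 x 32 mm, lying; bystander
- tape_roll: cardboard-coloured roll of tape, 96 mm across, 24 mm high, lying flat; bystander
- mallet: hammer lying on its side, bystander

How it is judged (in metres and radians):
On the way, in this order (a step that is already met when the one before it is completed fails the run):
1. every steel bar lies in a pigeonhole of the riser, pushed back against the stop (x of each of bar0, bar1, bar2 in the frame of riser above 0.003 m and y of bar0 in the frame of riser between -0.09 and 0.09 m and height (world z) of each of bar0, bar1, bar2 below 0.01 m and angle between the x axis of each of bar0, bar1, bar2 and the x axis of riser, either way round below 0.3 rad and y of bar1 in the frame of riser between -0.09 and 0.09 m and y of bar2 in the frame of riser between -0.09 and 0.09 m), for 0.2 s.
2. the burnisher's ball presses on the panel at seam point 0, within 7 mm (horizontal distance between burnisher and seam_0 below 0.007 m and contact force between burnisher and relief above 0.3 N), for 0.3 s.
3. the burnisher's ball presses on the panel at seam point 1, within 7 mm (horizontal distance between burnisher and seam_1 below 0.007 m and contact force between burnisher and relief above 0.3 N), for 0.3 s.
4. the burnisher's ball presses on the panel at seam point 2, within 7 mm (horizontal distance between burnisher and seam_2 below 0.007 m and contact force between burnisher and relief above 0.3 N), for 0.3 s.
5. the burnisher's ball presses on the panel at seam point 3, within 7 mm (horizontal distance between burnisher and seam_3 below 0.007 m and contact force between burnisher and relief above 0.3 N), for 0.3 s.
6. the burnisher's ball presses on the panel at seam point 4, within 7 mm (horizontal distance between burnisher and seam_4 below 0.007 m and contact force between burnisher and relief above 0.3 N), for 0.3 s.
7. the burnisher's ball presses on the panel at seam point 5, within 7 mm (horizontal distance between burnisher and seam_5 below 0.007 m and contact force between burnisher and relief above 0.3 N), for 0.3 s.
8. the burnisher's ball presses on the panel at seam point 6, within 7 mm (horizontal distance between burnisher and seam_6 below 0.007 m and contact force between burnisher and relief above 0.3 N), for 0.3 s.
9. the burnisher's ball presses on the panel at seam point 7, within 7 mm (horizontal distance between burnisher and seam_7 below 0.007 m and contact force between burnisher and relief above 0.3 N), for 0.3 s.
At the end, for the whole second after the job is handed in: The seam was burnished at all 8 points in order (within 7 mm, over 0.3 N, 0.3 s each). Every bar lies flat in a pigeonhole, far end within 8 mm of the stop. The burnisher stands released in its block: within 8 mm of the hole centre, ball at least 50 mm below the top, tilt under 0.12 rad (all of step 1 and horizontal distance between burnisher and block_hole below 0.008 m and z of burnisher in the frame of block_hole below -0.05 m and angle between burnisher's own z axis and vertical below 0.12 rad and linear speed of each of burnisher, bar0, bar1, bar2 below 0.02 m/s); the robot touches nothing.
It fails at once if the burnisher touches the panel more than 20 mm away from the seam (contact force between burnisher and relief above 0.5 N and not (y of burnisher in the frame of seam_line_a between -0.02 and 0.02 m or y of burnisher in the frame of seam_line_b between -0.02 and 0.02 m)).
It fails at once if the burnisher is pressed hard into the panel (over 50 N) (contact force between burnisher and relief above 50 N).
It fails at once if a bystander is pushed more than 40 mm or tipped over (distance of any of glue_bottle, paint_can, jar, stir_stick, sanding_block, tape_roll, mallet from where it was at the start of the episode above 0.04 m or angle between any of glue_bottle, paint_can, jar's own z axis and vertical above 0.6 rad).
Of bar0, bar1, bar2 only 2 to 3 are there at a start; the rules pass over those that are not, and their reading is None.
At some moment in a run one of bar0, bar1, bar2 may be knocked a few centimetres aside while the robot is not near it.
It also fails if it takes over 210 s, if anything falls off the work surface, if the arm or the gripper's body presses on something with over 40 N, if the wrist force passes 120 N, or if a joint passes its speed limit or range.

ROBOT

A 6-joint arm with a two-finger parallel gripper is mounted at the origin on the work surface. World frame = base frame: x ahead of the robot, y to its left, z up, the work surface at z = 0. Lengths are in mm, angles in rad, forces in N, time in s.
With the tool pointing down it reaches from about 350 to 875 mm from the base axis. Payload 4.2 kg.
Tool frame: the origin (TCP) lies at the very end of the fingers, on their centre line; the grasp point (between the pads) lies 19 mm behind it; z points along the fingers, y is the line along which they close (so a half turn about z gives the same grasp; the last joint's range is limited). The gripper opens to 85 mm and grips with 20 to 120 N. Pads are 22 mm wide; open, the fingers measure 114 mm over their backs; the gripper's body (76 mm by 85 mm) begins 54 mm behind the grasp point. The pads swing forward as they close: fully open they stand 13 mm farther back than shut.
Start: joints at [-0.85, 0.385, 0.008, 0, -1.194, -0.259], TCP at [278.486, -559.504, 231.312] pointing down, gripper open.
Joint ranges: [-3.14, 3.14], [-1.21, 2.06], [-1.07, 1.41], [-3.16, 2.05], [-2.99, -0.16], [-3.1, 3.1]. Speed limits (rad/s): [2.79, 2.79, 3.14, 3.14, 3.14, 3.14].

INTERFACE

Orientations are given as a unit quaternion [x, y, z, w].
In Python, from bench import arm, optics gives the robot as it stands. The module is installed in compiled form; this text tells all that it offers.
- The arm moves only by the tool step_arm, never from a script. Its argument "motion" is a list of rows, each an object with "dr": the turn, a rotation vector about the tool's x, y, z in units of 8 degrees (1.0 is 8 degrees), a list of three; "slide": the shift along the tool's x, y, z in mm, a list of three; "jaw": the finger opening in mm, from 0 to 85.4. A call has exactly 8 rows; each row is the pose to reach, as a shift and turn from the pose commanded when the call began, along the tool's axes at that moment; what a row does not reach only later rows make up. A row lasts 1/8 s, in which the tool goes at most 62.5 mm and 10.7 degrees, less where a joint would pass 70% of its speed; a pose out of reach is approached as far as the arm can. A call with a gripper value outside its range is refused whole. The fingers move at their own pace and stop on an object; the grip force is fixed at half the most. Time passes only in rows, so rows that repeat a pose let the fingers close, or fill a call up. It gives the time, the measured TCP pose, the force, the opening and the grip force at its end, in the units of the state.
- arm.read_state(): the state, without advancing time (a new reading comes with each control period).
- optics.get_image(name): name is "scene" or "top"; returns the picture (480x640x3 uint8, blue, green, red); there is no depth.
- optics.camera_info(name): a dict with "camera_matrix" (3x3 intrinsics, pixels), "view" (4x4, takes a point from world to camera coordinates). Camera axes: x right, y up, looking along -z (the intrinsics and any distortion apply to the point x, -y, -z); pixel columns grow to the right and rows downward; lengths in mm; the calibration is good to about 2 mm. A picture is of the moment at which its call begins. camera_info takes no time and is no camera call.
- arm.job_done(): hands the job in; it is judged then, once.
The state is a dict: "clock": time; "joints": joint angles; "joint_vel": joint speeds; "joint_efforts": joint torques, N m; "position": TCP position; "ee_rot": TCP orientation; "contact_force": force on the tool from outside, world axes, zero at the start; "wrist_torque": the same for the moment, N m; "gripper_width": finger opening in mm; "grasp_force": force on a finger pad.
Only numpy, scipy, OpenCV 4.12 (cv2) and the standard library are available. Lean on these libraries where they do the work, as an engineer would, in place of code of your own. Each camera call takes 0.05 s, during which the arm holds its last target. There are 200 camera calls.

## Working session

There is one attempt and no reset: what is moved stays moved. The work goes in short steps, Python scripts to look and compute and a tool call to move; the robot and the scene stay as the last step left them, time stands still between calls to the robot, and variables do not carry over. Pictures are saved under pics/ and viewed, at most 14 in all, crops included, and the job is handed in when it is done.

Besides the shell and the picture viewer there is one more tool, called after "Request:" as name([rows], argument=value, ...), one row to a line, values as JSON. step_arm: Moves the arm, as the interface text tells. Its arguments: {"type":"object","properties":{"motion":{"type":"array","items":{"type":"object","properties":{"dr":{"type":"array","items":{"type":"number"}},"slide":{"type":"array","items":{"type":"number"}},"jaw":{"type":"number"}}}}},"required":["motion"]}

```bash
mkdir -p pics
python3 - <<'E'
from bench import arm, optics
import cv2
for n in("scene","top"):
    cv2.imwrite(f"pics/{n}0.png",optics.get_image(n)); i=optics.camera_info(n); print(n,i)
print(arm.read_state())
E
```

```text
scene {'camera_matrix': array([[483.91539094,   0.        , 316.10575118],
       [  0.        , 483.91539094, 247.40099332],
       [  0.        ,   0.        ,   1.        ]]), 'view': array([[-8.40740360e-01,  5.41426491e-01, -3.60579201e-03,
         4.41766547e+02],
       [-4.52327534e-01, -6.98693915e-01,  5.54280268e-01,
         1.83803191e+02],
       [ 2.97582676e-01,  4.67636791e-01,  8.32322283e-01,
        -1.35132013e+03],
       [ 0.00000000e+00,  0.00000000e+00,  0.00000000e+00,
         1.00000000e+00]])}
top {'camera_matrix': array([[496.53685155,   0.        , 329.18556385],
       [  0.        , 496.53685155, 241.88787947],
       [  0.        ,   0.        ,   1.        ]]), 'view': array([[ 1.65440709e-02, -9.99696442e-01,  1.82570093e-02,
        -3.52022995e+01],
       [ 9.98991158e-01,  1.72893036e-02,  4.14457102e-02,
        -5.23559296e+02],
       [-4.17487800e-02,  1.75529101e-02,  9.98973941e-01,
        -1.33735087e+03],
       [ 0.00000000e+00,  0.00000000e+00,  0.00000000e+00,
         1.00000000e+00]])}
{'clock': 0.1, 'joints': array([-8.50356253e-01,  3.85499567e-01,  6.76664233e-03, -4.38451128e-04,
       -1.19399506e+00, -2.58594624e-01]), 'joint_vel': array([-0.00175194, -0.00214597,  0.00239862,  0.00238606, -0.00020337,
        0.00229966]), 'joint_efforts': array([-5.81674994e-04, -3.93320560e+01,  1.88929403e+01,  4.19795573e+00,
       -2.56148713e-03, -1.78632948e-06]), 'position': array([ 278.28417686, -559.04932459,  230.32006368]), 'ee_rot': array([-2.28797026e-01,  9.73473650e-01,  9.48215551e-04, -2.74296212e-04]), 'contact_force': array([ 0.00619361, -0.09331004,  0.32182277]), 'wrist_torque': array([ 0.00419269, -0.02905182, -0.06663684]), 'grasp_force': 0.0, 'gripper_width': 85.62829234404383}
```

View pics/top0.png

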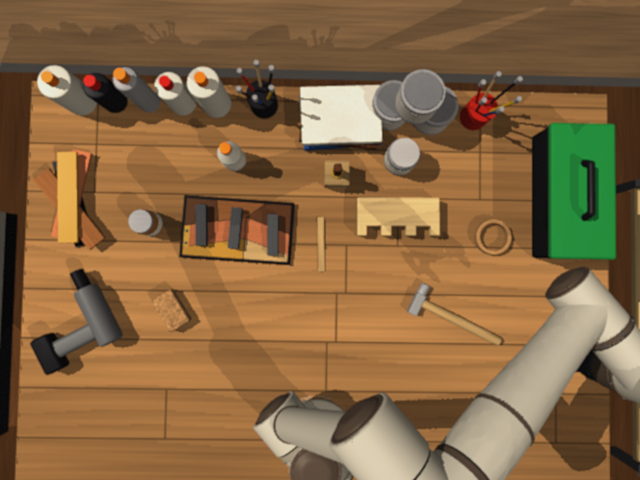

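View pics/scene0.png

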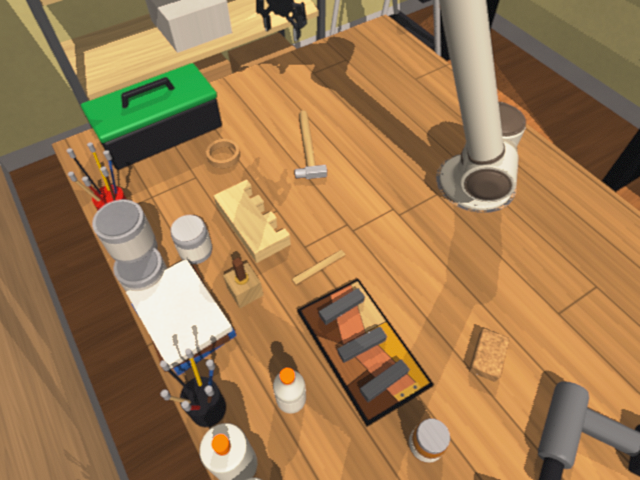

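The top view shows three bars at about (203,226), (236,228) and (273,235) on the panel. The riser is at (398,217), the burnisher's block at (338,173), and the paint can, bottle and tape are near them. I'll enlarge both views for accurate pixels.

```bash
cat > h.py <<'E'
import numpy as np, cv2
from bench import arm, optics
def ray(n,uv,z):
    i=optics.camera_info(n);K=i["camera_matrix"];V=i["view"];R=V[:3,:3];t=V[:3,3]
    d=np.linalg.inv(K)@np.array([uv[0],uv[1],1.]);d=R.T@(d*[1,-1,-1]);c=-R.T@t
    return c+d*(z-c[2])/d[2]
def proj(n,p):
    i=optics.camera_info(n);K=i["camera_matrix"];V=i["view"]
    q=K@((V[:3,:3]@np.asarray(p,float)+V[:3,3])*[1,-1,-1]);return q[:2]/q[2]
def crop(n,x0,y0,w,h,s,out,im=None):
    im=optics.get_image(n) if im is None else im
    cv2.imwrite(out,cv2.resize(im[y0:y0+h,x0:x0+w],None,fx=s,fy=s,interpolation=cv2.INTER_CUBIC));return im
E
python3 - <<'E'
from h import *
im=cv2.imread("pics/top0.png")
crop("top",172,185,130,90,6,"pics/c1.png",im)
crop("top",315,145,133,98,6,"pics/c2.png",im)
E
```

```text
(no output)
```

View pics/c1.png

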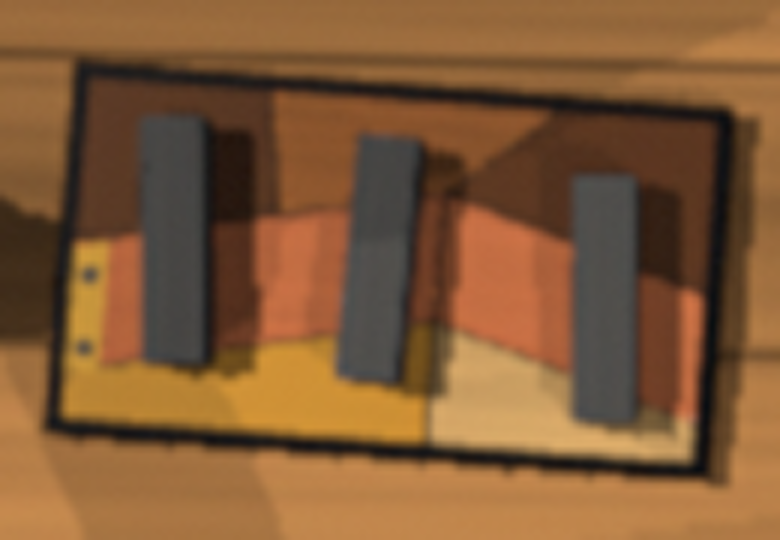

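View pics/c2.png

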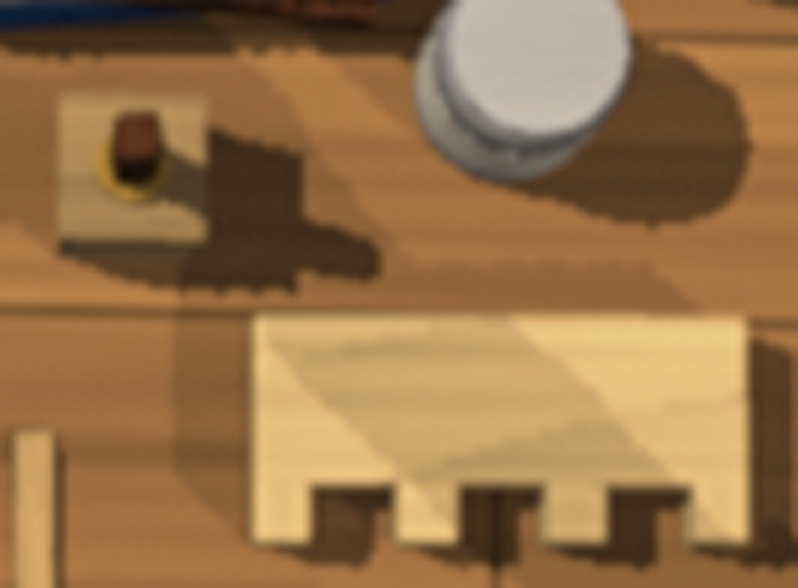

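Panel crop: the panel corners, three bar tops and the copper/wood seam (peak near crop (455,200)) are clear. Riser crop: the riser's top face runs from (250,315) to (750,545) and the block's top from (58,95) to (207,242). The paint can stands behind the riser.

Run:
```python
from h import *
np.set_printoptions(precision=1,suppress=True)
def P(c,z,o): return np.array([ray("top",(o[0]+(u+.5)/6-.5,o[1]+(v+.5)/6-.5),z) for u,v in c])
def rect(n,c,z,o):
    p=P(c,z,o)[:,:2]  # TL,TR,BR,BL
    up=(p[0]+p[1]-p[2]-p[3])/2; left=(p[0]+p[3]-p[1]-p[2])/2
    print(n,p.mean(0),"ux",np.linalg.norm(up),"uy",np.linalg.norm(left),"yaw",np.round(np.arctan2(up[1],up[0]),3),np.round(np.arctan2(-left[0],left[1]),3))
o=(172,185)
rect("panel",[(78,63),(732,110),(705,475),(47,428)],14,o)
rect("A",[(140,115),(208,117),(210,362),(143,358)],39,o)
rect("B",[(360,135),(422,138),(402,383),(338,375)],39,o)
rect("C",[(573,175),(637,175),(637,422),(573,422)],39,o)
print(P([(105,237),(345,208),(455,200),(573,243),(700,292)],14,o))
o=(315,145)
rect("riser",[(250,315),(750,315),(750,545),(250,545)],44,o)
rect("block",[(58,95),(207,95),(207,242),(58,242)],62,o)
print("riser px",[proj("top",p) for p in [(560,0,44)]])
```

```text
panel [553.6 224.2] ux 165.22810402391156 uy 295.5596271761502 yaw -0.055 -0.054
A [563.9 315.3] ux 108.0862181102036 uy 29.73231362031655 yaw 0.037 -0.027
B [556.8 224.7] ux 107.81727942767013 uy 27.894505650229195 yaw -0.062 -0.07
C [540.5 125.3] ux 109.49877770492694 uy 28.275314397598123 yaw 0.021 0.018
[[565.5 352.8  14. ]
 [580.6 245.5  14. ]
 [585.1 196.2  14. ]
 [566.6 142.6  14. ]
 [545.5  85.   14. ]]
riser [ 594.3 -207.8] ux 102.3586233708209 uy 222.44660490339132 yaw 0.011 0.018
block [704.5 -42.1] ux 64.84947879909593 uy 65.32462241286541 yaw 0.016 0.02
riser px [array([319.7, 227.7])]
```

```bash
cat >> h.py <<'E'
from scipy.spatial.transform import Rotation as Rn
np.set_printoptions(precision=2,suppress=True)
def need(p,yaw):
    s=arm.read_state();R=Rn.from_quat(s["ee_rot"])
    c,n=np.cos(yaw),np.sin(yaw);T=Rn.from_matrix(np.array([[-c,-n,0],[-n,c,0],[0,0,-1]]).T)
    print("slide",R.inv().apply(np.array(p)-s["position"]),"dr",np.degrees((R.inv()*T).as_rotvec())/8,"at",s["position"],"t",s["clock"],"F",s["contact_force"],"w",s["gripper_width"],s["grasp_force"])
def bars(im=None,show=True):
    im=optics.get_image("top") if im is None else im
    h=cv2.cvtColor(im,cv2.COLOR_BGR2HSV).astype(int);g=im.astype(int)
    m=((np.ptp(g,axis=2)<25)&(h[...,2]>45)&(h[...,2]<115)).astype(np.uint8)
    m[:170]=0;m[285:]=0;m[:,:165]=0;m[:,460:]=0
    m=cv2.morphologyEx(m,cv2.MORPH_OPEN,np.ones((3,3),np.uint8))
    for c in cv2.findContours(m,0,1)[0]:
        if cv2.contourArea(c)<120: continue
        r=cv2.minAreaRect(c);q=cv2.boxPoints(r)
        w=np.array([ray("top",x,39)[:2] for x in q]);e=np.roll(w,-1,0)-w
        L=np.linalg.norm(e,axis=1);d=e[L.argmax()];d=d*np.sign(d[0])
        print("bar px",np.array(r[0]),"xy@39",w.mean(0),"size",L[:2],"yaw",np.arctan2(d[1],d[0]))
    return im
E
python3 - <<'E'
from h import *
bars(cv2.imread("pics/top0.png"))
need((511,125,130),0.02)
E
```

```text
bar px [272.5 234. ] xy@39 [541.37 125.06] size [ 29.21 106.42] yaw 0.020813396072888176
bar px [235.04 227.6 ] xy@39 [556.62 224.62] size [105.75  27.97] yaw -0.07527389121945419
bar px [200.  224.5] xy@39 [563.21 317.4 ] size [ 26.43 108.97] yaw 0.026869288087511184
slide [-513.08  508.57  101.27] dr [ 0.01 -0.    3.16] at [ 278.28 -559.05  230.32] t 0.1 F [ 0.01 -0.09  0.32] w 85.62829234404383 0.0
```

Request:
step_arm([
  {"slide": [-30,30,0],"dr": [0,0,0.4],"jaw": 60},
  {"slide": [-65,65,0],"dr": [0,0,0.8],"jaw": 60},
  {"slide": [-105,105,0],"dr": [0,0,1.3],"jaw": 60},
  {"slide": [-145,145,0],"dr": [0,0,1.8],"jaw": 60},
  {"slide": [-185,185,0],"dr": [0,0,2.3],"jaw": 60},
  {"slide": [-225,225,20],"dr": [0,0,2.8],"jaw": 60},
  {"slide": [-265,265,40],"dr": [0,0,3.16],"jaw": 60},
  {"slide": [-300,300,50],"dr": [0,0,3.16],"jaw": 60},
])

```text
clock: 1.1
position: [412.9, -155.3, 180.3]
ee_rot: [-0.01, 1.0, 0.0, -0.001]
contact_force: [0.3, -0.3, -0.4]
gripper_width: 60.0
grasp_force: 0.0
```

```bash
python3 -c "
from h import *
need((511,125,130),0.02)"
```

```text
slide [-103.98  278.18   50.17] dr [ 0.   -0.01  0.01] at [ 412.9  -155.29  180.25] t 1.1 F [ 0.3  -0.32 -0.36] w 60.041762348808994 0.0
```

Request:
step_arm([
  {"slide": [-20,50,8]},
  {"slide": [-38,100,16]},
  {"slide": [-56,150,25]},
  {"slide": [-74,200,35]},
  {"slide": [-90,240,45]},
  {"slide": [-104,278,50]},
  {"slide": [-104,278,50]},
  {"slide": [-104,278,50]},
])

```text
$.motion[0]: bad value
```

```bash
python3 -c "
from h import *
bars()
need((511,125,18),0.02)"
```

```text
bar px [272.5 234. ] xy@39 [541.37 125.06] size [ 29.21 106.42] yaw 0.020813396072888176
bar px [234.99 227.56] xy@39 [556.74 224.74] size [106.28  28.67] yaw -0.0904322107132672
bar px [200.  224.5] xy@39 [563.21 317.4 ] size [ 26.43 108.97] yaw 0.026869288087511184
slide [-104.    274.34  161.72] dr [ 0.01 -0.01  0.03] at [ 414.04 -152.04  179.48] t 1.15 F [ 0.05  3.1  -0.94] w 59.78799336028171 0.0
```

Request:
step_arm([
  {"slide": [-20,50,8],"dr": [0,0,0],"jaw": 60},
  {"slide": [-38,100,16],"dr": [0,0,0],"jaw": 60},
  {"slide": [-56,150,25],"dr": [0,0,0],"jaw": 60},
  {"slide": [-74,200,35],"dr": [0,0,0],"jaw": 60},
  {"slide": [-90,240,45],"dr": [0,0,0],"jaw": 60},
  {"slide": [-104,278,50],"dr": [0,0,0],"jaw": 60},
  {"slide": [-104,278,50],"dr": [0,0,0],"jaw": 60},
  {"slide": [-104,278,50],"dr": [0,0,0],"jaw": 60},
])

```text
clock: 2.15
position: [511.1, 122.4, 130.9]
ee_rot: [-0.01, 1.0, -0.0, -0.001]
contact_force: [-0.2, -0.1, 0.3]
gripper_width: 60.0
grasp_force: 0.0
```

```bash
python3 -c "
from h import *
need((511,125,18),0.02)"
```

```text
slide [ -0.16   2.7  112.89] dr [-0.   -0.01  0.  ] at [511.05 122.37 130.9 ] t 2.15 F [-0.24 -0.08  0.34] w 59.98850543643916 0.0
```

Request:
step_arm([
  {"slide": [0,2.5,30],"dr": [0,0,0],"jaw": 60},
  {"slide": [0,2.5,65],"dr": [0,0,0],"jaw": 60},
  {"slide": [0,2.5,95],"dr": [0,0,0],"jaw": 60},
  {"slide": [0,2.5,112],"dr": [0,0,0],"jaw": 60},
  {"slide": [0,2.5,112],"dr": [0,0,0],"jaw": 45},
  {"slide": [0,2.5,112],"dr": [0,0,0],"jaw": 20},
  {"slide": [0,2.5,112],"dr": [0,0,0],"jaw": 20},
  {"slide": [0,2.5,112],"dr": [0,0,0],"jaw": 20},
])

```text
clock: 3.15
position: [512.1, 125.3, 20.6]
ee_rot: [-0.01, 1.0, 0.0, 0.001]
contact_force: [0.3, -2.2, 5.9]
gripper_width: 26.8
grasp_force: 61.2
```

Request:
step_arm([
  {"slide": [0,0,0],"dr": [0,0,0],"jaw": 20},
  {"slide": [0,0,0],"dr": [0,0,0],"jaw": 20},
  {"slide": [0,0,-10],"dr": [0,0,0],"jaw": 20},
  {"slide": [0,0,-25],"dr": [0,0,0],"jaw": 20},
  {"slide": [0,0,-45],"dr": [0,0,0],"jaw": 20},
  {"slide": [0,0,-65],"dr": [0,0,0],"jaw": 20},
  {"slide": [0,0,-80],"dr": [0,0,0],"jaw": 20},
  {"slide": [0,0,-80],"dr": [0,0,0],"jaw": 20},
])

```text
clock: 4.15
position: [512.2, 125.8, 100.6]
ee_rot: [-0.01, 1.0, 0.001, 0.001]
contact_force: [0.0, -0.0, -6.5]
gripper_width: 27.0
grasp_force: 59.8
```

```bash
python3 -c "
from h import *
im=bars()
crop('scene',250,200,250,188,3.2,'pics/s1.png')
need((449,-275,90),0.015)"
```

```text
bar px [269.54 236.76] xy@39 [533.97 132.72] size [138.85  51.56] yaw -0.14405606352204106
bar px [200. 224.] xy@39 [564.54 317.43] size [ 26.43 106.32] yaw 0.026869288087511843
slide [  69.94 -398.76    8.99] dr [-0.   -0.01  0.04] at [510.91 125.09  98.83] t 4.25 F [-0.71  0.06 -6.35] w 26.355080664576967 59.81086850166321
```

View pics/s1.png

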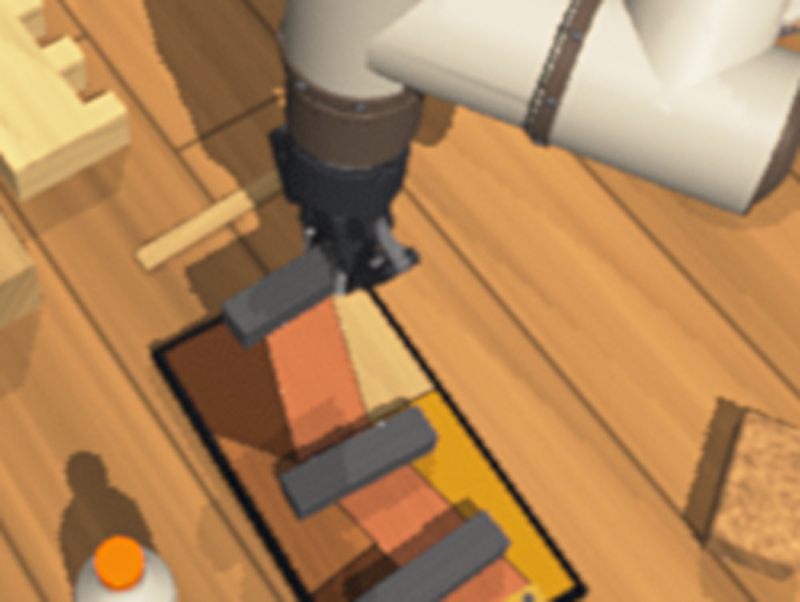

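The scene crop shows the bar held level at crop (290,295), with the other two bars still on the panel. I'll carry it to the far right hole.

Request:
step_arm([
  {"slide": [5,-30,0],"dr": [0,0,0],"jaw": 20},
  {"slide": [15,-80,0],"dr": [0,0,0],"jaw": 20},
  {"slide": [26,-140,0],"dr": [0,0,0],"jaw": 20},
  {"slide": [37,-200,0],"dr": [0,0,0],"jaw": 20},
  {"slide": [48,-260,0],"dr": [0,0,0],"jaw": 20},
  {"slide": [58,-320,0],"dr": [0,0,0],"jaw": 20},
  {"slide": [66,-370,4],"dr": [0,0,0],"jaw": 20},
  {"slide": [70,-398,9],"dr": [0,0,0],"jaw": 20},
])

```text
clock: 5.25
position: [448.3, -276.2, 89.0]
ee_rot: [-0.009, 1.0, 0.0, -0.001]
contact_force: [-0.6, 0.6, -6.7]
gripper_width: 27.0
grasp_force: 60.4
```

```bash
python3 -c "
from h import *
im=optics.get_image('top');optics.get_image('top')
crop('top',330,180,133,100,6,'pics/t2.png')
need((449,-275,8),0.015)"
```

```text
slide [-0.93 -0.16 80.71] dr [ 0.01 -0.02  0.02] at [ 448.34 -274.95   88.71] t 5.4 F [-0.23  1.16 -5.5 ] w 26.54298144588062 60.638712644577026
```

View pics/t2.png

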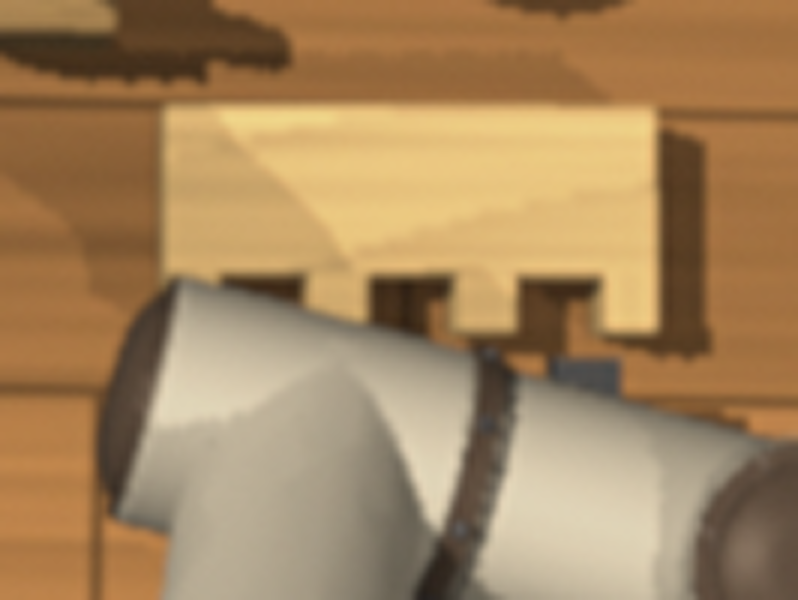

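The bar's far end shows at crop (553–620, 358), and the right notch spans (520–600). I'll check the lateral alignment.

```bash
python3 -c "
from h import *
f=lambda u,v,z: ray('top',(330+(u+.5)/6-.5,180+(v+.5)/6-.5),z)
print(f(553,358,107),f(620,360,107))
for u in (261.5,411.5,560): print(f(u,305,44))
print(f(162,330,44),f(659,333,44),f(162,104,44),f(659,104,44))"
```

```text
[ 530.82 -258.91  107.  ] [ 530.46 -287.29  107.  ]
[ 555.23 -142.09   44.  ]
[ 556.41 -208.68   44.  ]
[ 557.58 -274.72   44.  ]
[543.37 -98.15  44.  ] [ 545.91 -318.9    44.  ] [643.79 -96.72  44.  ] [ 647.99 -318.15   44.  ]
```

Request:
step_arm([
  {"slide": [0,-1,20],"dr": [0,0,0],"jaw": 20},
  {"slide": [0,-1,45],"dr": [0,0,0],"jaw": 20},
  {"slide": [0,-1,65],"dr": [0,0,0],"jaw": 20},
  {"slide": [0,-1,76],"dr": [0,0,0],"jaw": 20},
  {"slide": [0,-1,80],"dr": [0,0,0],"jaw": 20},
  {"slide": [-10,-1,80],"dr": [0,0,0],"jaw": 20},
  {"slide": [-25,-1,80],"dr": [0,0,0],"jaw": 20},
  {"slide": [-40,-1,80],"dr": [0,0,0],"jaw": 20},
])

```text
clock: 6.4
position: [492.0, -274.4, 11.1]
ee_rot: [-0.01, 1.0, -0.0, 0.001]
contact_force: [-0.2, -0.5, -4.9]
gripper_width: 26.3
grasp_force: 60.6
```

Request:
step_arm([
  {"slide": [-10,0,0],"dr": [0,0,0],"jaw": 20},
  {"slide": [-20,0,0],"dr": [0,0,0],"jaw": 20},
  {"slide": [-28,0,0],"dr": [0,0,0],"jaw": 20},
  {"slide": [-30,0,0],"dr": [0,0,0],"jaw": 20},
  {"slide": [-32,0,0],"dr": [0,0,0],"jaw": 20},
  {"slide": [-34,0,0],"dr": [0,0,0],"jaw": 20},
  {"slide": [-34,0,0],"dr": [0,0,0],"jaw": 20},
  {"slide": [-34,0,0],"dr": [0,0,0],"jaw": 20},
])

```text
clock: 7.4
position: [523.6, -273.5, 10.3]
ee_rot: [-0.01, 1.0, 0.0, -0.0]
contact_force: [-0.3, -0.2, -6.2]
gripper_width: 26.8
grasp_force: 60.6
```

Request:
step_arm([
  {"slide": [0,0,2],"dr": [0,0,0],"jaw": 20},
  {"slide": [0,0,3.5],"dr": [0,0,0],"jaw": 20},
  {"slide": [-1,0,3.5],"dr": [0,0,0],"jaw": 20},
  {"slide": [-2,0,3.5],"dr": [0,0,0],"jaw": 20},
  {"slide": [-3,0,3.5],"dr": [0,0,0],"jaw": 20},
  {"slide": [-3.5,0,3.5],"dr": [0,0,0],"jaw": 20},
  {"slide": [-4,0,3.5],"dr": [0,0,0],"jaw": 20},
  {"slide": [-4,0,3.5],"dr": [0,0,0],"jaw": 20},
])

```text
clock: 8.4
position: [527.9, -273.4, 6.8]
ee_rot: [-0.01, 1.0, -0.0, 0.0]
contact_force: [-0.9, 0.0, -4.6]
gripper_width: 26.8
grasp_force: 60.9
```

Request:
step_arm([
  {"slide": [-0.5,0,1],"dr": [0,0,0],"jaw": 20},
  {"slide": [-1,0,1],"dr": [0,0,0],"jaw": 20},
  {"slide": [-1.5,0,1],"dr": [0,0,0],"jaw": 20},
  {"slide": [-2,0,1],"dr": [0,0,0],"jaw": 20},
  {"slide": [-2.5,0,1],"dr": [0,0,0],"jaw": 20},
  {"slide": [-3,0,1],"dr": [0,0,0],"jaw": 20},
  {"slide": [-3,0,1],"dr": [0,0,0],"jaw": 20},
  {"slide": [-3,0,1],"dr": [0,0,0],"jaw": 20},
])

```text
clock: 9.4
position: [528.6, -273.5, 6.6]
ee_rot: [-0.01, 1.0, 0.0, -0.002]
contact_force: [-8.1, 0.7, 6.1]
gripper_width: 26.8
grasp_force: 62.2
```

Request:
step_arm([
  {"slide": [0,0,0],"dr": [0,0,0],"jaw": 44},
  {"slide": [1,0,-0.5],"dr": [0,0,0],"jaw": 44},
  {"slide": [2,0,-0.5],"dr": [0,0,0],"jaw": 44},
  {"slide": [2,0,-10],"dr": [0,0,0],"jaw": 44},
  {"slide": [2,0,-35],"dr": [0,0,0],"jaw": 44},
  {"slide": [2,0,-70],"dr": [0,0,0],"jaw": 44},
  {"slide": [2,0,-105],"dr": [0,0,0],"jaw": 44},
  {"slide": [2,0,-130],"dr": [0,0,0],"jaw": 44},
])

```text
clock: 10.4
position: [529.6, -273.6, 138.5]
ee_rot: [-0.01, 1.0, -0.001, 0.002]
contact_force: [0.6, -1.1, -0.6]
gripper_width: 44.0
grasp_force: 0.0
```

Request:
step_arm([
  {"slide": [0,25,0],"dr": [0,0,0],"jaw": 60},
  {"slide": [0,75,0],"dr": [0,0,0.2],"jaw": 60},
  {"slide": [0,130,0],"dr": [0,0,0.4],"jaw": 60},
  {"slide": [0,190,0],"dr": [0,0,0.65],"jaw": 60},
  {"slide": [0,250,0],"dr": [0,0,0.65],"jaw": 60},
  {"slide": [0,310,0],"dr": [0,0,0.65],"jaw": 60},
  {"slide": [0,370,0],"dr": [0,0,0.65],"jaw": 60},
  {"slide": [0,420,0],"dr": [0,0,0.65],"jaw": 60},
])

```text
clock: 11.4
position: [520.2, 149.0, 136.9]
ee_rot: [0.034, 0.999, 0.0, 0.001]
contact_force: [0.1, -0.3, 0.2]
gripper_width: 60.0
grasp_force: 0.0
```

```bash
python3 -c "
from h import *
crop('top',172,170,290,110,2.7,'pics/t3.png',bars())
need((527,227,130),-0.08)"
```

```text
bar px [420. 239.] xy@39 [ 534.86 -268.14] size [26.81 64.15] yaw 0.00851923683949751
bar px [256.59 237.61] xy@39 [531.05 166.96] size [108.97  45.9 ] yaw -0.26655614462364585
bar px [200. 218.] xy@39 [580.44 317.87] size [26.43 74.5 ] yaw 0.026869288087511194
slide [-0.92 73.68  7.23] dr [0.02 0.03 0.11] at [521.29 153.52 137.01] t 11.45 F [ 1.02  3.   -0.23] w 59.828464617056255 0.0
```

View pics/t3.png

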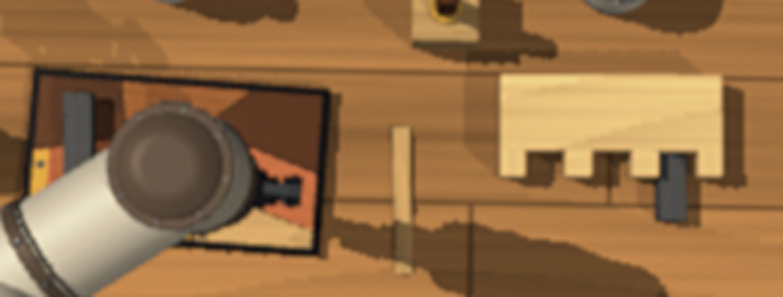

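The top view shows bar C seated in the right hole. The arm hides bar B, so I'll check it numerically in the scene camera.

```bash
cat >> h.py <<'E'
def chk(c,yaw,z=39):
    im=optics.get_image("scene").astype(int);m=(np.ptp(im,axis=2)<25)&(im.max(2)>45)&(im.max(2)<115)
    best=[]
    for dx in range(-30,31,3):
        for dy in range(-30,31,3):
            Q=np.array([proj("scene",(c[0]+dx+a*np.cos(yaw)-b*np.sin(yaw),c[1]+dy+a*np.sin(yaw)+b*np.cos(yaw),z)) for a,b in((55,14),(55,-14),(-55,-14),(-55,14))])
            k=np.zeros(m.shape,np.uint8);cv2.fillPoly(k,[np.round(Q).astype(int)],1)
            best.append((m[k>0].mean(),dx,dy))
    best.sort(reverse=True);print("at 0:",[b for b in best if b[1]==b[2]==0],"best",best[:4])
E
python3 -c "
from h import *
chk((556.7,224.7),-0.08);chk((563.2,317),0.027)"
```

```text
at 0: [(np.float64(0.8221884498480243), 0, 0)] best [(np.float64(0.9700427960057061), 0, 6), (np.float64(0.9653614457831325), 3, 6), (np.float64(0.9546783625730995), -3, 6), (np.float64(0.9454828660436138), 3, 9)]
at 0: [(np.float64(0.8876117496807152), 0, 0)] best [(np.float64(0.9748677248677249), 0, 3), (np.float64(0.9648173207036536), -3, 3), (np.float64(0.959079283887468), 3, 3), (np.float64(0.952638700947226), 0, 6)]
```

Request:
step_arm([
  {"slide": [0,20,0],"dr": [0,0,0.1],"jaw": 60},
  {"slide": [-1,40,0],"dr": [0,0,0.1],"jaw": 60},
  {"slide": [-1,60,0],"dr": [0,0,0.1],"jaw": 60},
  {"slide": [-1,76,0],"dr": [0,0,0.1],"jaw": 60},
  {"slide": [-1,76,20],"dr": [0,0,0.1],"jaw": 60},
  {"slide": [-1,76,40],"dr": [0,0,0.1],"jaw": 60},
  {"slide": [-1,76,60],"dr": [0,0,0.1],"jaw": 60},
  {"slide": [-1,76,60],"dr": [0,0,0.1],"jaw": 60},
])

```text
clock: 12.55
position: [525.6, 221.8, 74.2]
ee_rot: [0.042, 0.999, -0.001, -0.002]
contact_force: [-0.7, 0.1, -0.5]
gripper_width: 60.0
grasp_force: 0.0
```

```bash
python3 -c "
from h import *
need((527,227,18),-0.08)"
```

```text
slide [-1.17  5.41 56.23] dr [-0.02 -0.02 -0.03] at [525.56 221.84  74.24] t 12.55 F [-0.68  0.05 -0.54] w 59.97360145198801 0.0
```

Request:
step_arm([
  {"slide": [-1,5,5],"dr": [0,0,0],"jaw": 60},
  {"slide": [-1,5,25],"dr": [0,0,0],"jaw": 60},
  {"slide": [-1,5,45],"dr": [0,0,0],"jaw": 60},
  {"slide": [-1,5,55],"dr": [0,0,0],"jaw": 60},
  {"slide": [-1,5,55],"dr": [0,0,0],"jaw": 45},
  {"slide": [-1,5,55],"dr": [0,0,0],"jaw": 20},
  {"slide": [-1,5,55],"dr": [0,0,0],"jaw": 20},
  {"slide": [-1,5,55],"dr": [0,0,0],"jaw": 20},
])

```text
clock: 13.55
position: [528.8, 228.1, 22.1]
ee_rot: [0.042, 0.999, 0.001, 0.001]
contact_force: [-1.4, 2.3, 5.1]
gripper_width: 26.7
grasp_force: 60.6
```

Request:
step_arm([
  {"slide": [0,0,0],"dr": [0,0,0],"jaw": 20},
  {"slide": [0,0,0],"dr": [0,0,0],"jaw": 20},
  {"slide": [0,0,-10],"dr": [0,0,0],"jaw": 20},
  {"slide": [0,0,-25],"dr": [0,0,0],"jaw": 20},
  {"slide": [0,0,-45],"dr": [0,0,0],"jaw": 20},
  {"slide": [0,0,-65],"dr": [0,0,0],"jaw": 20},
  {"slide": [0,0,-80],"dr": [0,0,0],"jaw": 20},
  {"slide": [0,0,-80],"dr": [0,0,0],"jaw": 20},
])

```text
clock: 14.55
position: [528.3, 227.4, 102.0]
ee_rot: [0.042, 0.999, 0.001, 0.001]
contact_force: [-0.5, -0.4, -6.8]
gripper_width: 26.5
grasp_force: 59.6
```

```bash
python3 -c "
from h import *
need((447,-209,90),0.015)"
```

```text
slide [  44.32 -441.71   11.2 ] dr [ 0.01  0.01 -0.71] at [528.35 227.39 102.04] t 14.55 F [-0.46 -0.35 -6.84] w 26.45450976118553 59.60447072982788
```

Request:
step_arm([
  {"slide": [5,-30,0],"dr": [0,0,0],"jaw": 20},
  {"slide": [10,-85,0],"dr": [0,0,-0.2],"jaw": 20},
  {"slide": [15,-145,0],"dr": [0,0,-0.4],"jaw": 20},
  {"slide": [22,-205,0],"dr": [0,0,-0.71],"jaw": 20},
  {"slide": [29,-265,0],"dr": [0,0,-0.71],"jaw": 20},
  {"slide": [36,-325,0],"dr": [0,0,-0.71],"jaw": 20},
  {"slide": [41,-385,4],"dr": [0,0,-0.71],"jaw": 20},
  {"slide": [44,-441,11],"dr": [0,0,-0.71],"jaw": 20},
])

```text
clock: 15.55
position: [445.9, -210.4, 89.3]
ee_rot: [-0.007, 1.0, 0.0, -0.0]
contact_force: [0.6, 0.5, -5.8]
gripper_width: 26.6
grasp_force: 60.0
```

Request:
step_arm([
  {"slide": [0,0,0],"dr": [0,0,0],"jaw": 20},
  {"slide": [0,0,0],"dr": [0,0,0],"jaw": 20},
  {"slide": [0,0,0],"dr": [0,0,0],"jaw": 20},
  {"slide": [0,0,15],"dr": [0,0,0],"jaw": 20},
  {"slide": [0,0,30],"dr": [0,0,0],"jaw": 20},
  {"slide": [0,0,45],"dr": [0,0,0],"jaw": 20},
  {"slide": [0,0,55],"dr": [0,0,0],"jaw": 20},
  {"slide": [0,0,55],"dr": [0,0,0],"jaw": 20},
])

```text
clock: 16.55
position: [446.9, -207.9, 34.3]
ee_rot: [-0.008, 1.0, 0.0, -0.001]
contact_force: [0.6, -0.4, -5.3]
gripper_width: 26.5
grasp_force: 60.8
```

```bash
python3 -c "
from h import *
need((447,-209,9),0.015)
crop('scene',170,110,200,150,4,'pics/s2.png')"
```

```text
slide [-0.15 -1.15 25.32] dr [ 0.   -0.01  0.01] at [ 446.87 -207.86   34.32] t 16.55 F [ 0.55 -0.4  -5.33] w 26.53378103734998 60.77951788902283
```

View pics/s2.png

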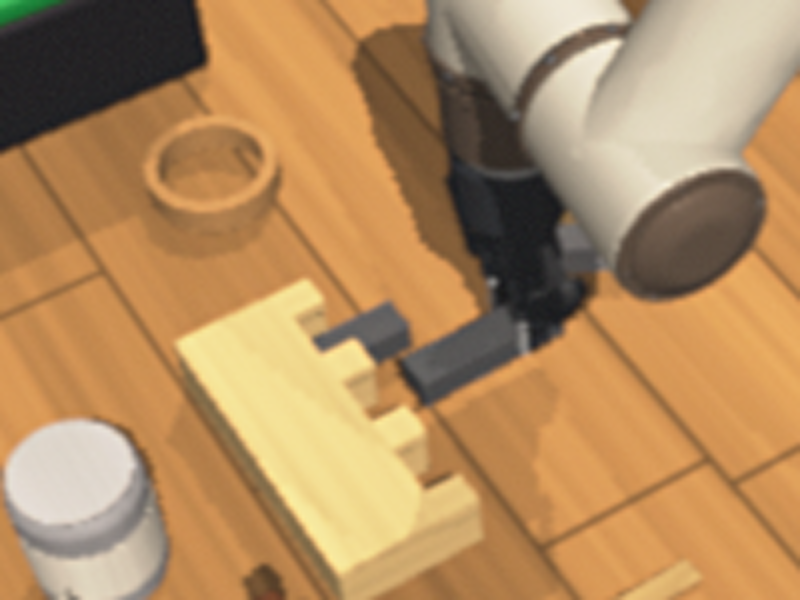

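The bar is held level, in line with the middle hole.

Request:
step_arm([
  {"slide": [0,-1,12],"dr": [0,0,0],"jaw": 20},
  {"slide": [0,-1,22],"dr": [0,0,0],"jaw": 20},
  {"slide": [0,-1,24],"dr": [0,0,0],"jaw": 20},
  {"slide": [-10,-1,24],"dr": [0,0,0],"jaw": 20},
  {"slide": [-24,-1,24],"dr": [0,0,0],"jaw": 20},
  {"slide": [-40,-1,24],"dr": [0,0,0],"jaw": 20},
  {"slide": [-56,-1,24],"dr": [0,0,0],"jaw": 20},
  {"slide": [-70,-1,25],"dr": [0,0,0],"jaw": 20},
])

```text
clock: 17.6
position: [518.6, -208.5, 9.8]
ee_rot: [-0.008, 1.0, -0.0, 0.0]
contact_force: [0.9, -0.5, -5.7]
gripper_width: 26.5
grasp_force: 60.8
```

Request:
step_arm([
  {"slide": [-2,0,0.5],"dr": [0,0,0],"jaw": 20},
  {"slide": [-5,0,1],"dr": [0,0,0],"jaw": 20},
  {"slide": [-8,0,1.5],"dr": [0,0,0],"jaw": 20},
  {"slide": [-10,0,2],"dr": [0,0,0],"jaw": 20},
  {"slide": [-11,0,2],"dr": [0,0,0],"jaw": 20},
  {"slide": [-12,0,2],"dr": [0,0,0],"jaw": 20},
  {"slide": [-13,0,2],"dr": [0,0,0],"jaw": 20},
  {"slide": [-13,0,2],"dr": [0,0,0],"jaw": 20},
])

```text
clock: 18.6
position: [528.0, -208.4, 8.1]
ee_rot: [-0.007, 1.0, 0.0, -0.002]
contact_force: [-7.2, -0.6, 4.0]
gripper_width: 26.6
grasp_force: 62.1
```

Request:
step_arm([
  {"slide": [0,0,0],"dr": [0,0,0],"jaw": 44},
  {"slide": [1,0,-0.5],"dr": [0,0,0],"jaw": 44},
  {"slide": [2,0,-0.5],"dr": [0,0,0],"jaw": 44},
  {"slide": [2,0,-10],"dr": [0,0,0],"jaw": 44},
  {"slide": [2,0,-35],"dr": [0,0,0],"jaw": 44},
  {"slide": [2,0,-70],"dr": [0,0,0],"jaw": 44},
  {"slide": [2,0,-105],"dr": [0,0,0],"jaw": 44},
  {"slide": [2,0,-120],"dr": [0,0,0],"jaw": 44},
])

```text
clock: 19.6
position: [529.3, -208.6, 130.6]
ee_rot: [-0.008, 1.0, -0.0, 0.002]
contact_force: [0.1, -0.2, -0.3]
gripper_width: 44.2
grasp_force: 0.0
```

Request:
step_arm([
  {"slide": [0,30,0],"dr": [0,0,0],"jaw": 60},
  {"slide": [0,85,0],"dr": [0,0,0],"jaw": 60},
  {"slide": [0,145,0],"dr": [0,0,0],"jaw": 60},
  {"slide": [0,205,0],"dr": [0,0,0],"jaw": 60},
  {"slide": [0,265,0],"dr": [0,0,0],"jaw": 60},
  {"slide": [0,325,0],"dr": [0,0,0],"jaw": 60},
  {"slide": [0,385,0],"dr": [0,0,0],"jaw": 60},
  {"slide": [0,420,0],"dr": [0,0,0],"jaw": 60},
])

```text
clock: 20.6
position: [521.1, 214.2, 127.3]
ee_rot: [-0.009, 1.0, -0.0, -0.0]
contact_force: [0.5, -0.5, 0.8]
gripper_width: 60.3
grasp_force: 0.0
```

```bash
python3 -c "
from h import *
cv2.imwrite('pics/top3.png',bars()); chk((563.2,317),0.027)
need((534,316.5,18),0.02)"
```

```text
bar px [420. 239.] xy@39 [ 534.86 -268.14] size [26.81 64.15] yaw 0.00851923683949751
bar px [395.  243.5] xy@39 [ 521.71 -201.38] size [26.77 88.06] yaw 0.010619408103333632
bar px [221.36 237.13] xy@39 [530.7  260.11] size [117.08  56.32] yaw -0.25646726638669287
at 0: [(np.float64(0.8863346104725415), 0, 0)] best [(np.float64(0.9735449735449735), 0, 3), (np.float64(0.9648173207036536), -3, 3), (np.float64(0.9578005115089514), 3, 3), (np.float64(0.952638700947226), 0, 6)]
slide [-14.42 101.37 109.2 ] dr [ 0.  0. -0.] at [521.54 214.85 127.18] t 20.7 F [-0.66 -0.73  0.26] w 60.207875105015745 0.0
```

Request:
step_arm([
  {"slide": [-5,30,0],"dr": [0,0,0],"jaw": 60},
  {"slide": [-10,60,0],"dr": [0,0,0],"jaw": 60},
  {"slide": [-13,90,10],"dr": [0,0,0],"jaw": 60},
  {"slide": [-13,101,30],"dr": [0,0,0],"jaw": 60},
  {"slide": [-13,101,50],"dr": [0,0,0],"jaw": 60},
  {"slide": [-13,101,60],"dr": [0,0,0],"jaw": 60},
  {"slide": [-13,101,60],"dr": [0,0,0],"jaw": 60},
  {"slide": [-13,101,60],"dr": [0,0,0],"jaw": 60},
])

```text
clock: 21.7
position: [533.6, 312.7, 68.3]
ee_rot: [-0.007, 1.0, 0.0, 0.0]
contact_force: [0.6, 0.1, 0.0]
gripper_width: 59.9
grasp_force: 0.0
```

```bash
python3 -c "
from h import *
need((534,316.5,18),0.02)
crop('top',345,195,100,75,8,'pics/t4.png')"
```

```text
slide [-0.43  3.75 50.32] dr [ 0.    0.01 -0.04] at [533.59 312.72  68.31] t 21.7 F [0.6  0.06 0.03] w 59.92093491695032 0.0
```

View pics/t4.png

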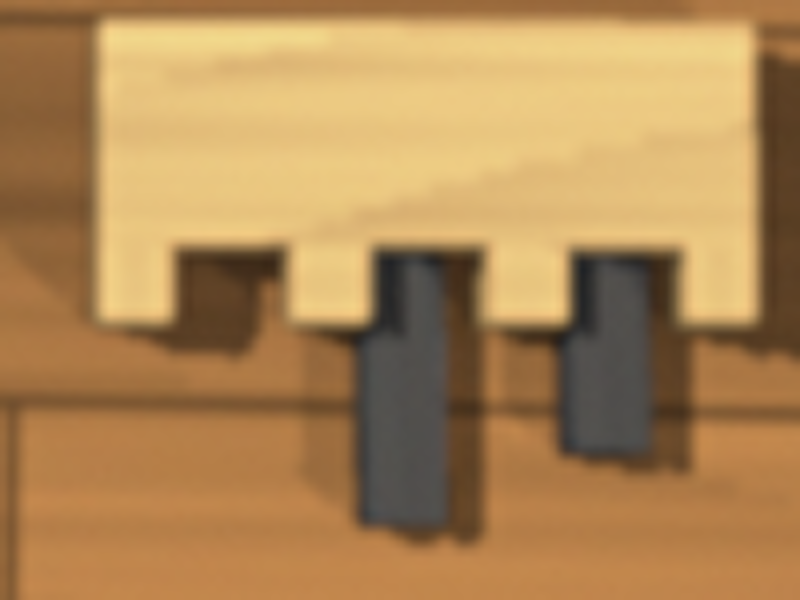

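Bar B in the middle hole now sticks out about 25 mm more, with its near end at crop (402,523), against (605,453) for bar C. I'll push it home after bar A.

Request:
step_arm([
  {"slide": [0,3.5,5],"dr": [0,0,0],"jaw": 60},
  {"slide": [0,3.5,25],"dr": [0,0,0],"jaw": 60},
  {"slide": [0,3.5,42],"dr": [0,0,0],"jaw": 60},
  {"slide": [0,3.5,49],"dr": [0,0,0],"jaw": 60},
  {"slide": [0,3.5,49],"dr": [0,0,0],"jaw": 45},
  {"slide": [0,3.5,49],"dr": [0,0,0],"jaw": 20},
  {"slide": [0,3.5,49],"dr": [0,0,0],"jaw": 20},
  {"slide": [0,3.5,49],"dr": [0,0,0],"jaw": 20},
])

```text
clock: 22.75
position: [533.6, 316.7, 19.6]
ee_rot: [-0.008, 1.0, 0.001, 0.001]
contact_force: [-0.3, 0.1, 2.6]
gripper_width: 26.7
grasp_force: 61.3
```

Request:
step_arm([
  {"slide": [0,0,0],"dr": [0,0,0],"jaw": 20},
  {"slide": [0,0,0],"dr": [0,0,0],"jaw": 20},
  {"slide": [0,0,-10],"dr": [0,0,0],"jaw": 20},
  {"slide": [0,0,-25],"dr": [0,0,0],"jaw": 20},
  {"slide": [0,0,-45],"dr": [0,0,0],"jaw": 20},
  {"slide": [0,0,-65],"dr": [0,0,0],"jaw": 20},
  {"slide": [0,0,-80],"dr": [0,0,0],"jaw": 20},
  {"slide": [0,0,-80],"dr": [0,0,0],"jaw": 20},
])

```text
clock: 23.75
position: [533.6, 316.7, 100.2]
ee_rot: [-0.007, 1.0, 0.001, 0.001]
contact_force: [0.6, 1.2, -4.8]
gripper_width: 26.7
grasp_force: 60.6
```

```bash
python3 -c "
from h import *
need((447,-143,90),0.015)"
```

```text
slide [  93.49 -458.35    9.13] dr [ 0.01  0.01 -0.  ] at [533.59 316.68 100.18] t 23.75 F [ 0.61  1.16 -4.85] w 26.658547586207604 60.62044858932495
```

Request:
step_arm([
  {"slide": [5,-30,0],"dr": [0,0,0],"jaw": 20},
  {"slide": [16,-85,0],"dr": [0,0,0],"jaw": 20},
  {"slide": [30,-147,0],"dr": [0,0,0],"jaw": 20},
  {"slide": [44,-209,0],"dr": [0,0,0],"jaw": 20},
  {"slide": [58,-270,0],"dr": [0,0,0],"jaw": 20},
  {"slide": [72,-332,0],"dr": [0,0,0],"jaw": 20},
  {"slide": [85,-394,4],"dr": [0,0,0],"jaw": 20},
  {"slide": [93,-455,9],"dr": [0,0,0],"jaw": 20},
])

```text
clock: 24.75
position: [446.2, -138.4, 89.8]
ee_rot: [-0.008, 1.0, 0.0, -0.0]
contact_force: [0.9, -0.1, -5.1]
gripper_width: 26.8
grasp_force: 60.6
```

Request:
step_arm([
  {"slide": [0,-3,0],"dr": [0,0,0],"jaw": 20},
  {"slide": [0,-3,0],"dr": [0,0,0],"jaw": 20},
  {"slide": [0,-3,0],"dr": [0,0,0],"jaw": 20},
  {"slide": [0,-3,15],"dr": [0,0,0],"jaw": 20},
  {"slide": [0,-3,30],"dr": [0,0,0],"jaw": 20},
  {"slide": [0,-3,45],"dr": [0,0,0],"jaw": 20},
  {"slide": [0,-3,55],"dr": [0,0,0],"jaw": 20},
  {"slide": [0,-3,55],"dr": [0,0,0],"jaw": 20},
])

```text
clock: 25.75
position: [447.3, -138.9, 34.6]
ee_rot: [-0.008, 1.0, -0.0, -0.001]
contact_force: [-0.4, 0.3, -3.2]
gripper_width: 26.6
grasp_force: 61.0
```

```bash
python3 -c "
from h import *
need((447,-143,7.5),0.015)"
```

```text
slide [ 0.28 -4.08 27.06] dr [-0.   -0.01  0.01] at [ 447.26 -138.91   34.56] t 25.75 F [-0.4   0.35 -3.21] w 26.62376329221836 61.03856921195984
```

Request:
step_arm([
  {"slide": [0,-4,12],"dr": [0,0,0],"jaw": 20},
  {"slide": [0,-4,24],"dr": [0,0,0],"jaw": 20},
  {"slide": [0,-4,26],"dr": [0,0,0],"jaw": 20},
  {"slide": [-10,-4,26],"dr": [0,0,0],"jaw": 20},
  {"slide": [-24,-4,26],"dr": [0,0,0],"jaw": 20},
  {"slide": [-40,-4,26],"dr": [0,0,0],"jaw": 20},
  {"slide": [-56,-4,26],"dr": [0,0,0],"jaw": 20},
  {"slide": [-70,-4,27],"dr": [0,0,0],"jaw": 20},
])

```text
clock: 26.75
position: [519.5, -142.6, 8.4]
ee_rot: [-0.008, 1.0, -0.0, 0.001]
contact_force: [0.7, -0.2, -6.0]
gripper_width: 26.6
grasp_force: 61.1
```

Request:
step_arm([
  {"slide": [-2,0,0.5],"dr": [0,0,0],"jaw": 20},
  {"slide": [-5,0,1],"dr": [0,0,0],"jaw": 20},
  {"slide": [-8,0,1.5],"dr": [0,0,0],"jaw": 20},
  {"slide": [-10,0,2],"dr": [0,0,0],"jaw": 20},
  {"slide": [-11,0,2],"dr": [0,0,0],"jaw": 20},
  {"slide": [-12,0,2],"dr": [0,0,0],"jaw": 20},
  {"slide": [-12,0,2],"dr": [0,0,0],"jaw": 20},
  {"slide": [-12,0,2],"dr": [0,0,0],"jaw": 20},
])

```text
clock: 27.75
position: [525.2, -142.5, 5.7]
ee_rot: [-0.007, 1.0, 0.0, -0.004]
contact_force: [-8.3, 0.7, 1.7]
gripper_width: 26.7
grasp_force: 61.9
```

Request:
step_arm([
  {"slide": [0,0,0],"dr": [0,0,0],"jaw": 44},
  {"slide": [1,0,-0.5],"dr": [0,0,0],"jaw": 44},
  {"slide": [2,0,-0.5],"dr": [0,0,0],"jaw": 44},
  {"slide": [2,0,-20],"dr": [0,0,0],"jaw": 44},
  {"slide": [2,0,-60],"dr": [0,0,0],"jaw": 44},
  {"slide": [40,-25,-70],"dr": [0,0,0],"jaw": 20},
  {"slide": [75,-50,-70],"dr": [0,0,0],"jaw": 0},
  {"slide": [95,-65,-70],"dr": [0,0,0],"jaw": 0},
])

```text
clock: 28.75
position: [434.3, -209.7, 76.5]
ee_rot: [-0.007, 1.0, -0.0, 0.0]
contact_force: [-0.5, -0.7, -0.3]
gripper_width: 0.2
grasp_force: 0.0
```

```bash
python3 -c "
from h import *
print(ray('top',(395.3,260.4),25),ray('top',(345+605/8,195+453/8),25))
need((440,-210,8),0.015)"
```

```text
[ 476.74 -204.79   25.  ] [ 501.51 -272.95   25.  ]
slide [-5.61 -0.42 68.52] dr [-0.    0.01 -0.  ] at [ 434.32 -209.65   76.52] t 28.75 F [-0.5  -0.69 -0.26] w 0.2383011348926171 0.0
```

Request:
step_arm([
  {"slide": [0,4,25],"dr": [0,0,0],"jaw": 0},
  {"slide": [0,4,50],"dr": [0,0,0],"jaw": 0},
  {"slide": [0,4,66],"dr": [0,0,0],"jaw": 0},
  {"slide": [-10,4,68],"dr": [0,0,0],"jaw": 0},
  {"slide": [-20,4,68],"dr": [0,0,0],"jaw": 0},
  {"slide": [-30,4,68],"dr": [0,0,0],"jaw": 0},
  {"slide": [-40,4,68],"dr": [0,0,0],"jaw": 0},
  {"slide": [-48,4,68],"dr": [0,0,0],"jaw": 0},
])

```text
clock: 29.75
position: [480.3, -203.9, 8.1]
ee_rot: [-0.007, 1.0, 0.001, -0.004]
contact_force: [-7.3, 0.1, 5.4]
gripper_width: -0.1
grasp_force: 3.5
```

Request:
step_arm([
  {"slide": [-1,0,0],"dr": [0,0,0],"jaw": 0},
  {"slide": [-2,0,0],"dr": [0,0,0],"jaw": 0},
  {"slide": [-3,0,0],"dr": [0,0,0],"jaw": 0},
  {"slide": [-4,0,0],"dr": [0,0,0],"jaw": 0},
  {"slide": [-5,0,0],"dr": [0,0,0],"jaw": 0},
  {"slide": [-6,0,0],"dr": [0,0,0],"jaw": 0},
  {"slide": [-6,0,0],"dr": [0,0,0],"jaw": 0},
  {"slide": [-6,0,0],"dr": [0,0,0],"jaw": 0},
])

```text
clock: 30.75
position: [487.3, -204.0, 8.1]
ee_rot: [-0.007, 1.0, 0.0, -0.002]
contact_force: [-5.2, -0.4, 3.0]
gripper_width: 0.2
grasp_force: 2.8
```

Request:
step_arm([
  {"slide": [-1,0,0],"dr": [0,0,0],"jaw": 0},
  {"slide": [-2,0,0],"dr": [0,0,0],"jaw": 0},
  {"slide": [-3,0,0],"dr": [0,0,0],"jaw": 0},
  {"slide": [-4,0,0],"dr": [0,0,0],"jaw": 0},
  {"slide": [-5,0,0],"dr": [0,0,0],"jaw": 0},
  {"slide": [-6,0,0],"dr": [0,0,0],"jaw": 0},
  {"slide": [-6,0,0],"dr": [0,0,0],"jaw": 0},
  {"slide": [-6,0,0],"dr": [0,0,0],"jaw": 0},
])

```text
clock: 31.75
position: [489.8, -203.9, 8.0]
ee_rot: [-0.007, 1.0, 0.001, -0.006]
contact_force: [-12.1, -0.4, 9.8]
gripper_width: -0.2
grasp_force: 5.9
```

Request:
step_arm([
  {"slide": [10,0,0],"dr": [0,0,0],"jaw": 0},
  {"slide": [20,0,-10],"dr": [0,0,0],"jaw": 0},
  {"slide": [20,0,-50],"dr": [0,0,0],"jaw": 20},
  {"slide": [20,0,-100],"dr": [0,0,0],"jaw": 40},
  {"slide": [10,30,-140],"dr": [0,0,0],"jaw": 50},
  {"slide": [-20,70,-180],"dr": [0,0,0],"jaw": 50},
  {"slide": [-60,115,-192],"dr": [0,0,0],"jaw": 50},
  {"slide": [-110,155,-192],"dr": [0,0,0],"jaw": 50},
])

```text
clock: 32.75
position: [603.9, -46.6, 204.0]
ee_rot: [-0.008, 1.0, 0.001, 0.004]
contact_force: [1.2, -0.7, -0.3]
gripper_width: 50.0
grasp_force: 0.0
```

Request:
step_arm([
  {"slide": [-10,5,0],"dr": [0,0,0],"jaw": 50},
  {"slide": [-10,5,0],"dr": [0,0,0],"jaw": 50},
  {"slide": [-10,5,0],"dr": [0,0,0],"jaw": 50},
  {"slide": [-10,5,0],"dr": [0,0,0],"jaw": 50},
  {"slide": [-10,5,0],"dr": [0,0,0],"jaw": 50},
  {"slide": [-10,5,0],"dr": [0,0,0],"jaw": 50},
  {"slide": [-10,5,0],"dr": [0,0,0],"jaw": 50},
  {"slide": [-10,5,0],"dr": [0,0,0],"jaw": 50},
])

```text
clock: 33.75
position: [611.6, -43.3, 200.1]
ee_rot: [-0.007, 1.0, -0.0, -0.0]
contact_force: [-0.5, -0.2, 0.1]
gripper_width: 50.0
grasp_force: 0.0
```

```bash
python3 -c "
from h import *
im=bars(); cv2.imwrite('pics/top4.png',im)
a=cv2.resize(im[185:275,172:302],None,fx=6,fy=6,interpolation=cv2.INTER_CUBIC)
cv2.imwrite('pics/p5.png',a)
cv2.imwrite('pics/r5.png',cv2.resize(im[130:280,300:460],None,fx=5,fy=4,interpolation=cv2.INTER_CUBIC))
need((704.5,-42,180),0.018)"
```

```text
bar px [372.  238.5] xy@39 [ 533.96 -139.79] size [26.72 66.71] yaw 0.012548198484497923
bar px [285.34 242.15] xy@39 [520.59  90.59] size [ 55.48 223.62] yaw 0.07471982692943777
bar px [350.2  201.17] xy@39 [632.73 -80.24] size [110.97  30.64] yaw -1.3805212188217968
slide [-92.88  -0.09  20.05] dr [-0.   -0.   -0.02] at [611.63 -43.3  200.05] t 33.8 F [ 0.79  1.24 -0.46] w 50.549859046858366 0.0
```

View pics/p5.png

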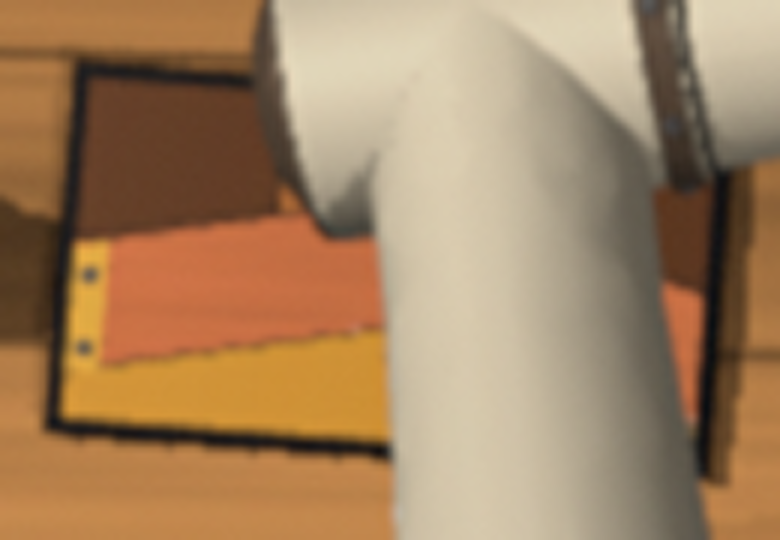

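View pics/r5.png

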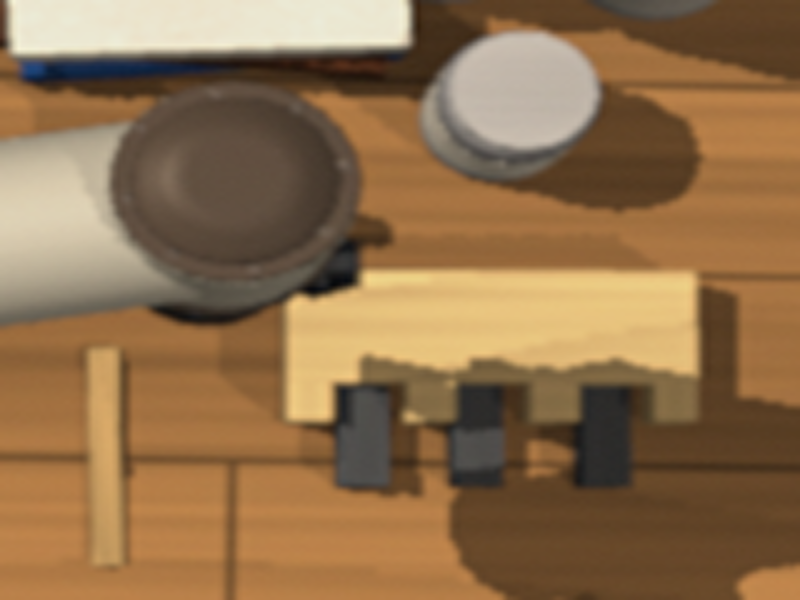

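All three bars now end on the same line, at row 488, so they are home. The seam's left part is clear in the panel crop, running from (110,238) to (290,213). Next I'll compute the seam line and the burnisher's position.

```bash
cat > seam.py <<'E'
from h import *
f=lambda p: ray('top',(172+(p[0]+.5)/6-.5,185+(p[1]+.5)/6-.5),14)[:2]
L=np.polyfit([110,250,290,340],[238,217.5,213,207],1);R=np.polyfit([480,573,640,665,702],[208,243,270,280,292],1)
x=(R[1]-L[1])/(L[0]-R[0]);B=f((x,np.polyval(L,x)))
a=f((110,np.polyval(L,110)));c=f((702,np.polyval(R,702)))
u=(B-a)/np.linalg.norm(B-a);v=(c-B)/np.linalg.norm(c-B)
at=lambda s:B+(u if s<0 else v)*s   # s mm from bend
E
python3 -c "
from seam import *
print('bend',B,'angle',np.arccos(u@v),'brass edge',np.linalg.norm(B-a),u,v)
for s in [-138.5+34*i for i in range(8)]: print(s,at(s),proj('scene',(*at(s),14)))
g=lambda p,z: ray('top',(315+(p[0]+.5)/6-.5,145+(p[1]+.5)/6-.5),z)
print('top',g((137,125),138),'collar',g((131,172),68))"
```

```text
bend [588.27 202.97] angle 0.5034675926569245 brass edge 149.39256989108097 [ 0.15 -0.99] [-0.34 -0.94]
-138.5 [566.98 339.82] [387.36 391.96]
-104.5 [572.21 306.22] [375.73 380.01]
-70.5 [577.43 272.63] [364.41 368.39]
-36.5 [582.66 239.03] [353.4  357.08]
-2.5 [587.88 205.44] [342.68 346.07]
31.5 [577.49 173.37] [338.4  332.35]
65.5 [565.86 141.42] [334.74 318.86]
99.5 [554.22 109.47] [331.19 305.81]
top [708.67 -41.36 138.  ] collar [701.79 -41.29  68.  ]
```

Request:
step_arm([
  {"slide": [-12,0,0],"dr": [0,0,0],"jaw": 50},
  {"slide": [-24,0,0],"dr": [0,0,0],"jaw": 50},
  {"slide": [-36,0,0],"dr": [0,0,0],"jaw": 50},
  {"slide": [-48,0,0],"dr": [0,0,0],"jaw": 50},
  {"slide": [-60,0,0],"dr": [0,0,0],"jaw": 50},
  {"slide": [-75,0,0],"dr": [0,0,0],"jaw": 50},
  {"slide": [-92,0,10],"dr": [0,0,0],"jaw": 50},
  {"slide": [-92,0,20],"dr": [0,0,0],"jaw": 50},
])

```text
clock: 34.8
position: [704.4, -41.9, 178.2]
ee_rot: [-0.007, 1.0, 0.0, -0.001]
contact_force: [-0.4, 0.4, -0.5]
gripper_width: 50.2
grasp_force: 0.0
```

```bash
python3 -c "
from h import *
need((705,-41.5,86),0.018)"
```

```text
slide [-0.73  0.36 92.24] dr [ 0.   -0.01 -0.02] at [704.38 -41.88 178.24] t 34.8 F [-0.39  0.43 -0.49] w 50.16879838396597 0.0
```

Request:
step_arm([
  {"slide": [0,0.4,20],"dr": [0,0,0],"jaw": 50},
  {"slide": [0,0.4,45],"dr": [0,0,0],"jaw": 50},
  {"slide": [0,0.4,70],"dr": [0,0,0],"jaw": 50},
  {"slide": [0,0.4,88],"dr": [0,0,0],"jaw": 50},
  {"slide": [0,0.4,92],"dr": [0,0,0],"jaw": 50},
  {"slide": [0,0.4,92],"dr": [0,0,0],"jaw": 30},
  {"slide": [0,0.4,92],"dr": [0,0,0],"jaw": 10},
  {"slide": [0,0.4,92],"dr": [0,0,0],"jaw": 10},
])

```text
clock: 35.8
position: [704.3, -41.4, 89.4]
ee_rot: [-0.008, 1.0, 0.0, 0.001]
contact_force: [-0.1, 0.7, 1.8]
gripper_width: 19.5
grasp_force: 59.0
```

Request:
step_arm([
  {"slide": [0,0,0],"dr": [0,0,0],"jaw": 10},
  {"slide": [0,0,0],"dr": [0,0,0],"jaw": 10},
  {"slide": [0,0,-5],"dr": [0,0,0],"jaw": 10},
  {"slide": [0,0,-20],"dr": [0,0,0],"jaw": 10},
  {"slide": [0,0,-40],"dr": [0,0,0],"jaw": 10},
  {"slide": [0,0,-60],"dr": [0,0,0],"jaw": 10},
  {"slide": [0,0,-80],"dr": [0,0,0],"jaw": 10},
  {"slide": [0,0,-95],"dr": [0,0,0],"jaw": 10},
])

```text
clock: 36.8
position: [703.8, -41.6, 184.7]
ee_rot: [-0.007, 1.0, 0.0, 0.001]
contact_force: [-0.2, -0.0, -1.3]
gripper_width: 19.0
grasp_force: 58.9
```

```bash
python3 -c "
from seam import *
p=at(-140);need((*p,140),0.018)"
```

```text
slide [131.31 384.88  44.56] dr [ 0.    0.01 -0.02] at [703.76 -41.57 184.66] t 36.8 F [-0.24 -0.04 -1.28] w 19.00883230574475 58.86901795864105
```

Request:
step_arm([
  {"slide": [30,20,0],"dr": [0,0,0],"jaw": 10},
  {"slide": [70,60,0],"dr": [0,0,0],"jaw": 10},
  {"slide": [110,100,0],"dr": [0,0,0],"jaw": 10},
  {"slide": [131,155,0],"dr": [0,0,0],"jaw": 10},
  {"slide": [131,210,0],"dr": [0,0,0],"jaw": 10},
  {"slide": [131,265,10],"dr": [0,0,0],"jaw": 10},
  {"slide": [131,320,25],"dr": [0,0,0],"jaw": 10},
  {"slide": [131,370,44],"dr": [0,0,0],"jaw": 10},
])

```text
clock: 37.8
position: [567.0, 328.6, 139.5]
ee_rot: [-0.008, 1.0, 0.0, 0.001]
contact_force: [-0.1, -0.6, -1.1]
gripper_width: 19.0
grasp_force: 58.8
```

Request:
step_arm([
  {"slide": [0,15,0],"dr": [0,0,0],"jaw": 10},
  {"slide": [0,15,0],"dr": [0,0,0],"jaw": 10},
  {"slide": [0,15,10],"dr": [0,0,0],"jaw": 10},
  {"slide": [0,15,20],"dr": [0,0,0],"jaw": 10},
  {"slide": [0,15,28],"dr": [0,0,0],"jaw": 10},
  {"slide": [0,15,32],"dr": [0,0,0],"jaw": 10},
  {"slide": [0,15,32],"dr": [0,0,0],"jaw": 10},
  {"slide": [0,15,32],"dr": [0,0,0],"jaw": 10},
])

```text
clock: 38.8
position: [567.1, 341.6, 107.4]
ee_rot: [-0.008, 1.0, 0.0, 0.0]
contact_force: [0.1, 0.3, -0.0]
gripper_width: 19.2
grasp_force: 58.8
```

```bash
python3 -c "
from seam import *
im=optics.get_image('scene')
crop('scene',290,270,160,120,5,'pics/s6.png',im)
s=arm.read_state()['position']
ball=s-[0,0,82-5]
print('ball centre px in crop',(proj('scene',ball)-[290,270])*5+2,'foot on panel',(proj('scene',(s[0],s[1],14))-[290,270])*5+2)
for q in (-149,-138.5,-70,0,99): print(q,(proj('scene',(*at(q),14))-[290,270])*5+2)
need((*at(-140),100),0.018)"
```

```text
ball centre px in crop [496.15 603.46] foot on panel [491.35 615.66]
-149 [507.1  630.61]
-138.5 [488.81 611.82]
-70 [373.25 493.11]
0 [261.52 378.34]
99 [208.22 182.  ]
slide [ 0.33 -0.37  7.53] dr [ 0.    0.01 -0.02] at [567.07 341.68 107.53] t 38.85 F [-0.35 -0.75 -0.62] w 19.156450135419863 58.76746952533722
```

View pics/s6.png

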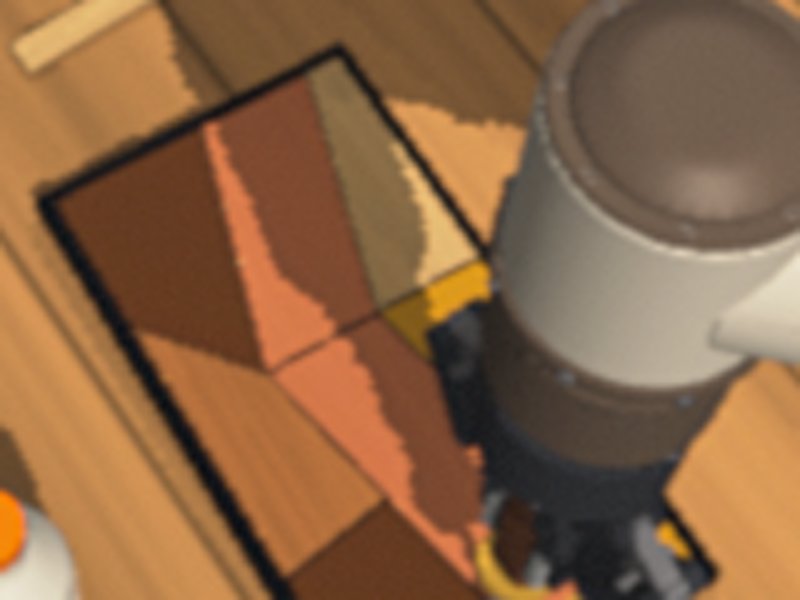

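The scene crop shows the seam's bend at (271,371), against a predicted (261,378), so the two cameras differ by a few mm. I'll measure the edge crossing numerically in both.

```bash
cat > ed.py <<'E'
from seam import *
S=optics.get_image('scene');T=[cv2.imread('pics/%s.png'%n) for n in('top0','top4')]+[optics.get_image('top')]
def edge(n,im,s):
    p=at(s);d=u if s<0 else v;nrm=np.array([-d[1],d[0]])  # far side +x
    t=np.arange(-14,14.1,.5);Q=np.array([proj(n,(*(p+nrm*k),14)) for k in t],np.float32)
    c=cv2.remap(im,Q[:,:1],Q[:,1:],cv2.INTER_CUBIC).reshape(-1,3).astype(float)
    r=np.convolve(c[:,2],np.ones(5)/5,'same');g=np.gradient(r);g[:4]=0;g[-4:]=0;i=g.argmin()
    return "%5.1f(%3d)"%(t[i],-g[i])
for s in(-130,-115,-100,-90,-75,-60,-45,-30,-15,10,20,30,45,60,80,95,110): print(s,'S',edge('scene',S,s),'T',*[edge('top',m,s) for m in T])
E
python3 ed.py
```

```text
-130 S  -7.5( 10) T -12.0(  0)  -1.0(  9)  -6.5(  9)
-115 S  -3.0( 15) T  -5.0(  0)   0.0( 10)   0.0( 11)
-100 S  -3.0( 13) T   0.0(  5)   0.0( 11)   0.0( 11)
-90 S  -3.5( 15) T  -1.0(  4)  -1.0(  9)   0.0(  8)
-75 S  -4.0( 11) T  -0.5(  9)  -0.5( 11)  -1.0( 11)
-60 S  -5.0(  7) T  -2.5(  6)  -1.5(  7)  -2.5(  5)
-45 S  -5.0( 10) T  -2.5(  3) -12.0(  3)  -2.5(  5)
-30 S  -5.0(  8) T  10.5(  0) -12.0(  1)  -2.0(  5)
-15 S  -4.5(  7) T   3.0(  0)  -9.5(  0)  -1.0(  6)
10 S  -2.5( 14) T   0.0(  5)  -8.5(  0)   0.5( 11)
20 S  -3.0( 13) T   0.5(  9)   9.5(  0)   0.5(  9)
30 S  -3.0( 13) T  -0.5( 10)   6.5(  0)  -0.5( 10)
45 S  -4.0( 12) T   0.0( 10)  12.0(  0)   0.0( 11)Traceback (most recent call last):
  File "ed.py", line 9, in <module>
    for s in(-130,-115,-100,-90,-75,-60,-45,-30,-15,10,20,30,45,60,80,95,110): print(s,'S',edge('scene',S,s),'T',*[edge('top',m,s) for m in T])
                                                                                           ~~~~^^^^^^^^^^^^^
  File "ed.py", line 5, in edge
    t=np.arange(-14,14.1,.5);Q=np.array([proj(n,(*(p+nrm*k),14)) for k in t],np.float32)
                                         ~~~~^^^^^^^^^^^^^^^^^^^
  File "h.py", line 8, in proj
    i=optics.camera_info(n);K=i["camera_matrix"];V=i["view"]
ValueError: time passes only in moves, steps and waits
```

Request:
step_arm([
  {"slide": [1.9,0.3,2],"dr": [0,0,0],"jaw": 10},
  {"slide": [1.9,0.3,4],"dr": [0,0,0],"jaw": 10},
  {"slide": [1.9,0.3,6],"dr": [0,0,0],"jaw": 10},
  {"slide": [1.9,0.3,7],"dr": [0,0,0],"jaw": 10},
  {"slide": [1.9,0.3,8],"dr": [0,0,0],"jaw": 10},
  {"slide": [1.9,0.3,9],"dr": [0,0,0],"jaw": 10},
  {"slide": [1.9,0.3,10],"dr": [0,0,0],"jaw": 10},
  {"slide": [1.9,0.3,10],"dr": [0,0,0],"jaw": 10},
])

```text
clock: 39.95
position: [564.9, 341.7, 97.0]
ee_rot: [-0.008, 1.0, -0.0, -0.0]
contact_force: [0.8, 0.1, -0.3]
gripper_width: 19.2
grasp_force: 58.8
```

Request:
step_arm([
  {"slide": [0,0,0.2],"dr": [0,0,0],"jaw": 10},
  {"slide": [0,0,0.4],"dr": [0,0,0],"jaw": 10},
  {"slide": [0,0,0.6],"dr": [0,0,0],"jaw": 10},
  {"slide": [0,0,0.8],"dr": [0,0,0],"jaw": 10},
  {"slide": [0,0,1.0],"dr": [0,0,0],"jaw": 10},
  {"slide": [0,0,1.2],"dr": [0,0,0],"jaw": 10},
  {"slide": [0,0,1.4],"dr": [0,0,0],"jaw": 10},
  {"slide": [0,0,1.5],"dr": [0,0,0],"jaw": 10},
])

```text
clock: 40.95
position: [565.1, 341.8, 96.0]
ee_rot: [-0.008, 1.0, 0.0, 0.0]
contact_force: [-0.5, -0.9, 1.9]
gripper_width: 19.2
grasp_force: 59.2
```

Request:
step_arm([
  {"slide": [0,0,0.3],"dr": [0,0,0],"jaw": 10},
  {"slide": [0,0,0.6],"dr": [0,0,0],"jaw": 10},
  {"slide": [0,0,0.6],"dr": [0,0,0],"jaw": 10},
  {"slide": [0,0,0.6],"dr": [0,0,0],"jaw": 10},
  {"slide": [-0.2,-1.5,0.6],"dr": [0,0,0],"jaw": 10},
  {"slide": [-0.4,-3,0.6],"dr": [0,0,0],"jaw": 10},
  {"slide": [-0.7,-5,0.6],"dr": [0,0,0],"jaw": 10},
  {"slide": [-1,-7.5,0.6],"dr": [0,0,0],"jaw": 10},
])

```text
clock: 41.95
position: [567.1, 335.6, 95.9]
ee_rot: [-0.008, 1.0, 0.001, 0.002]
contact_force: [-0.3, 4.1, 5.3]
gripper_width: 19.6
grasp_force: 59.6
```

Request:
step_arm([
  {"slide": [-0.3,-2.5,0],"dr": [0,0,0],"jaw": 10},
  {"slide": [-0.7,-5,0],"dr": [0,0,0],"jaw": 10},
  {"slide": [-1,-7.5,0],"dr": [0,0,0],"jaw": 10},
  {"slide": [-1.3,-10,0],"dr": [0,0,0],"jaw": 10},
  {"slide": [-1.6,-12.5,0],"dr": [0,0,0],"jaw": 10},
  {"slide": [-2,-15,0],"dr": [0,0,0],"jaw": 10},
  {"slide": [-2.3,-17.5,0],"dr": [0,0,0],"jaw": 10},
  {"slide": [-2.6,-20,0],"dr": [0,0,0],"jaw": 10},
])

```text
clock: 42.95
position: [570.1, 315.3, 95.8]
ee_rot: [-0.008, 1.0, 0.001, 0.002]
contact_force: [-1.7, 3.9, 6.0]
gripper_width: 19.4
grasp_force: 59.6
```

```bash
python3 -c "
from h import *
need((585.9,203,96),0.018)"
```

```text
slide [ -14.1 -112.5   -0.4] dr [ 0.02  0.02 -0.02] at [570.08 315.27  95.85] t 42.95 F [-1.7   3.93  5.98] w 19.430994434920496 59.5753276348114
```

Request:
step_arm([
  {"slide": [-0.3,-2.5,0],"dr": [0,0,0],"jaw": 10},
  {"slide": [-0.6,-5,0],"dr": [0,0,0],"jaw": 10},
  {"slide": [-0.9,-7.5,0],"dr": [0,0,0],"jaw": 10},
  {"slide": [-1.2,-10,0],"dr": [0,0,0],"jaw": 10},
  {"slide": [-1.5,-12.5,0],"dr": [0,0,0],"jaw": 10},
  {"slide": [-1.9,-15,0],"dr": [0,0,0],"jaw": 10},
  {"slide": [-2.2,-17.5,0],"dr": [0,0,0],"jaw": 10},
  {"slide": [-2.5,-20,0],"dr": [0,0,0],"jaw": 10},
])

```text
clock: 43.95
position: [572.9, 295.3, 95.8]
ee_rot: [-0.008, 1.0, 0.001, 0.002]
contact_force: [-0.9, 3.6, 5.4]
gripper_width: 19.4
grasp_force: 59.6
```

Request:
step_arm([
  {"slide": [-0.3,-2.5,0],"dr": [0,0,0],"jaw": 10},
  {"slide": [-0.6,-5,0],"dr": [0,0,0],"jaw": 10},
  {"slide": [-0.9,-7.5,0],"dr": [0,0,0],"jaw": 10},
  {"slide": [-1.2,-10,0],"dr": [0,0,0],"jaw": 10},
  {"slide": [-1.5,-12.5,0],"dr": [0,0,0],"jaw": 10},
  {"slide": [-1.9,-15,0],"dr": [0,0,0],"jaw": 10},
  {"slide": [-2.2,-17.5,0],"dr": [0,0,0],"jaw": 10},
  {"slide": [-2.5,-20,0],"dr": [0,0,0],"jaw": 10},
])

```text
clock: 44.95
position: [575.7, 275.3, 95.8]
ee_rot: [-0.008, 1.0, 0.001, 0.002]
contact_force: [-0.8, 4.7, 4.5]
gripper_width: 19.5
grasp_force: 59.6
```

```bash
python3 -c "
from h import *
need((585.9,203,96),0.018)"
```

```text
slide [ -9.12 -72.42  -0.33] dr [ 0.02  0.02 -0.02] at [575.68 275.28  95.81] t 44.95 F [-0.8   4.71  4.49] w 19.545412443933266 59.59619343280792
```

```bash
python3 -c "
from h import *
crop('scene',325,330,60,45,13,'pics/s7.png')
s=arm.read_state()['position']
for z in (14,19,69): print((proj('scene',(s[0],s[1],z))-[325,330])*13+6)"
```

```text
[534.97 510.26]
[537.45 499.77]
[563.39 390.01]
```

View pics/s7.png

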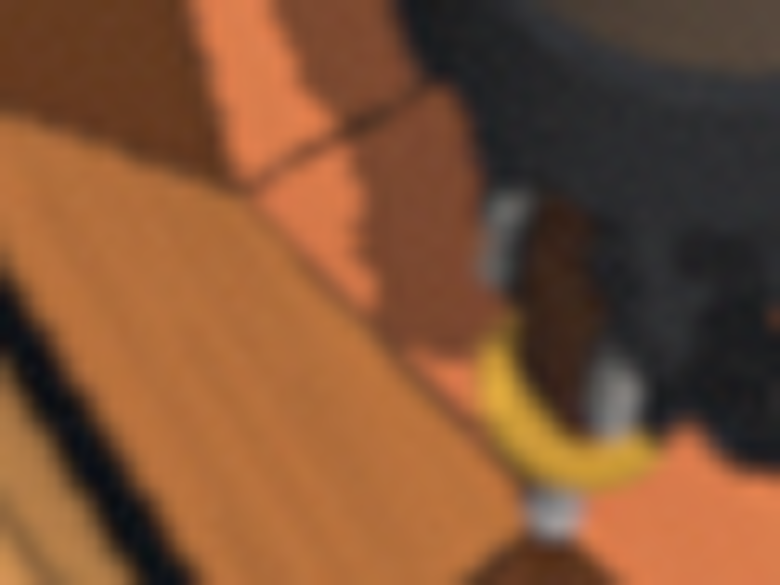

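The ball sits at crop (552,513), about 2.5 mm on the far side of the seam line. That is inside the tolerance, but I'll shift 2 mm nearer and go on.

Request:
step_arm([
  {"slide": [0.1,-2.5,0],"dr": [0,0,0],"jaw": 10},
  {"slide": [0.2,-5,0],"dr": [0,0,0],"jaw": 10},
  {"slide": [0.2,-7.5,0],"dr": [0,0,0],"jaw": 10},
  {"slide": [0.1,-10,0],"dr": [0,0,0],"jaw": 10},
  {"slide": [0,-12.5,0],"dr": [0,0,0],"jaw": 10},
  {"slide": [-0.1,-15,0],"dr": [0,0,0],"jaw": 10},
  {"slide": [-0.4,-17.5,0],"dr": [0,0,0],"jaw": 10},
  {"slide": [-0.7,-20,0],"dr": [0,0,0],"jaw": 10},
])

```text
clock: 46.0
position: [576.7, 255.3, 95.8]
ee_rot: [-0.008, 1.0, 0.001, 0.002]
contact_force: [-0.5, 4.7, 6.1]
gripper_width: 19.3
grasp_force: 59.6
```

Request:
step_arm([
  {"slide": [-0.3,-2.5,0],"dr": [0,0,0],"jaw": 10},
  {"slide": [-0.6,-5,0],"dr": [0,0,0],"jaw": 10},
  {"slide": [-0.9,-7.5,0],"dr": [0,0,0],"jaw": 10},
  {"slide": [-1.2,-10,0],"dr": [0,0,0],"jaw": 10},
  {"slide": [-1.5,-12.5,0],"dr": [0,0,0],"jaw": 10},
  {"slide": [-1.9,-15,0],"dr": [0,0,0],"jaw": 10},
  {"slide": [-2.2,-17.5,0],"dr": [0,0,0],"jaw": 10},
  {"slide": [-2.5,-20,0],"dr": [0,0,0],"jaw": 10},
])

```text
clock: 47.0
position: [579.4, 235.3, 95.8]
ee_rot: [-0.008, 1.0, 0.001, 0.001]
contact_force: [0.4, 5.0, 5.8]
gripper_width: 18.8
grasp_force: 59.6
```

```bash
python3 -c "
from h import *
need((583.9,203,96),0.018)"
```

```text
slide [ -3.98 -32.35  -0.26] dr [ 0.02  0.02 -0.02] at [579.42 235.29  95.8 ] t 47.0 F [0.41 4.99 5.79] w 18.839329227747037 59.644755721092224
```

Request:
step_arm([
  {"slide": [-0.3,-2.5,0],"dr": [0,0,0],"jaw": 10},
  {"slide": [-0.6,-5,0],"dr": [0,0,0],"jaw": 10},
  {"slide": [-0.9,-7.5,0],"dr": [0,0,0],"jaw": 10},
  {"slide": [-1.2,-10,0],"dr": [0,0,0],"jaw": 10},
  {"slide": [-1.5,-12.5,0],"dr": [0,0,0],"jaw": 10},
  {"slide": [-1.9,-15,0],"dr": [0,0,0],"jaw": 10},
  {"slide": [-2.2,-17.5,0],"dr": [0,0,0],"jaw": 10},
  {"slide": [-2.4,-19,0],"dr": [0,0,0],"jaw": 10},
])

```text
clock: 48.0
position: [582.1, 216.1, 95.8]
ee_rot: [-0.008, 1.0, 0.001, 0.001]
contact_force: [0.3, 5.0, 5.4]
gripper_width: 19.5
grasp_force: 59.7
```

Request:
step_arm([
  {"slide": [-0.2,-1.7,0],"dr": [0,0,0],"jaw": 10},
  {"slide": [-0.4,-3.4,0],"dr": [0,0,0],"jaw": 10},
  {"slide": [-0.7,-5.1,0],"dr": [0,0,0],"jaw": 10},
  {"slide": [-0.9,-6.8,0],"dr": [0,0,0],"jaw": 10},
  {"slide": [-1.1,-8.5,0],"dr": [0,0,0],"jaw": 10},
  {"slide": [-1.3,-10.2,0],"dr": [0,0,0],"jaw": 10},
  {"slide": [-1.5,-11.9,0],"dr": [0,0,0],"jaw": 10},
  {"slide": [-1.6,-13.3,0],"dr": [0,0,0],"jaw": 10},
])

```text
clock: 49.0
position: [583.9, 202.9, 95.8]
ee_rot: [-0.008, 1.0, 0.001, 0.001]
contact_force: [-0.9, 4.2, 6.0]
gripper_width: 19.3
grasp_force: 59.7
```

```bash
python3 -c "
from h import *
need((548.6,104,96),0.018)"
```

```text
slide [ 36.79 -98.34  -0.5 ] dr [ 0.01  0.02 -0.02] at [583.9  202.89  95.79] t 49.0 F [-0.89  4.17  6.04] w 19.319242927868718 59.712334871292114
```

Request:
step_arm([
  {"slide": [0.9,-2.3,0],"dr": [0,0,0],"jaw": 10},
  {"slide": [1.8,-4.7,0],"dr": [0,0,0],"jaw": 10},
  {"slide": [2.6,-7,0],"dr": [0,0,0],"jaw": 10},
  {"slide": [3.5,-9.4,0],"dr": [0,0,0],"jaw": 10},
  {"slide": [4.4,-11.7,0],"dr": [0,0,0],"jaw": 10},
  {"slide": [5.3,-14,0],"dr": [0,0,0],"jaw": 10},
  {"slide": [6.1,-16.4,0],"dr": [0,0,0],"jaw": 10},
  {"slide": [7,-18.7,0],"dr": [0,0,0],"jaw": 10},
])

```text
clock: 50.0
position: [577.7, 183.9, 95.8]
ee_rot: [-0.008, 1.0, 0.001, 0.002]
contact_force: [2.2, 3.4, 5.0]
gripper_width: 19.3
grasp_force: 59.6
```

Request:
step_arm([
  {"slide": [0.9,-2.3,0],"dr": [0,0,0],"jaw": 10},
  {"slide": [1.8,-4.7,0],"dr": [0,0,0],"jaw": 10},
  {"slide": [2.6,-7,0],"dr": [0,0,0],"jaw": 10},
  {"slide": [3.5,-9.4,0],"dr": [0,0,0],"jaw": 10},
  {"slide": [4.4,-11.7,0],"dr": [0,0,0],"jaw": 10},
  {"slide": [5.3,-14,0],"dr": [0,0,0],"jaw": 10},
  {"slide": [6.1,-16.4,0],"dr": [0,0,0],"jaw": 10},
  {"slide": [7,-18.7,0],"dr": [0,0,0],"jaw": 10},
])

```text
clock: 51.0
position: [571.0, 165.1, 95.8]
ee_rot: [-0.008, 1.0, 0.001, 0.002]
contact_force: [0.9, 4.3, 6.0]
gripper_width: 19.3
grasp_force: 59.6
```

```bash
python3 -c "
from h import *
need((548.6,104,96),0.018)"
```

```text
slide [ 23.29 -60.74  -0.37] dr [ 0.01  0.03 -0.02] at [570.96 165.09  95.82] t 51.0 F [0.86 4.3  5.97] w 19.277840455342048 59.63685929775238
```

Request:
step_arm([
  {"slide": [0.9,-2.3,0],"dr": [0,0,0],"jaw": 10},
  {"slide": [1.8,-4.7,0],"dr": [0,0,0],"jaw": 10},
  {"slide": [2.7,-7,0],"dr": [0,0,0],"jaw": 10},
  {"slide": [3.6,-9.4,0],"dr": [0,0,0],"jaw": 10},
  {"slide": [4.5,-11.7,0],"dr": [0,0,0],"jaw": 10},
  {"slide": [5.4,-14,0],"dr": [0,0,0],"jaw": 10},
  {"slide": [6.3,-16.4,0],"dr": [0,0,0],"jaw": 10},
  {"slide": [7.2,-18.7,0],"dr": [0,0,0],"jaw": 10},
])

```text
clock: 52.0
position: [564.0, 146.3, 95.8]
ee_rot: [-0.008, 1.0, 0.001, 0.002]
contact_force: [1.6, 3.3, 4.4]
gripper_width: 19.3
grasp_force: 59.6
```

Request:
step_arm([
  {"slide": [0.9,-2.3,0],"dr": [0,0,0],"jaw": 10},
  {"slide": [1.8,-4.7,0],"dr": [0,0,0],"jaw": 10},
  {"slide": [2.7,-7,0],"dr": [0,0,0],"jaw": 10},
  {"slide": [3.6,-9.4,0],"dr": [0,0,0],"jaw": 10},
  {"slide": [4.5,-11.7,0],"dr": [0,0,0],"jaw": 10},
  {"slide": [5.4,-14,0],"dr": [0,0,0],"jaw": 10},
  {"slide": [6.3,-16.4,0],"dr": [0,0,0],"jaw": 10},
  {"slide": [7.2,-18.7,0],"dr": [0,0,0],"jaw": 10},
])

```text
clock: 53.0
position: [557.1, 127.5, 95.8]
ee_rot: [-0.008, 1.0, 0.001, 0.002]
contact_force: [1.9, 4.5, 5.9]
gripper_width: 19.2
grasp_force: 59.7
```

Request:
step_arm([
  {"slide": [0.9,-2.3,0],"dr": [0,0,0],"jaw": 10},
  {"slide": [1.8,-4.7,0],"dr": [0,0,0],"jaw": 10},
  {"slide": [2.7,-7,0],"dr": [0,0,0],"jaw": 10},
  {"slide": [3.6,-9.4,0],"dr": [0,0,0],"jaw": 10},
  {"slide": [4.5,-11.7,0],"dr": [0,0,0],"jaw": 10},
  {"slide": [5.4,-14,0],"dr": [0,0,0],"jaw": 10},
  {"slide": [6.3,-16.4,0],"dr": [0,0,0],"jaw": 10},
  {"slide": [7.2,-18.7,0],"dr": [0,0,0],"jaw": 10},
])

```text
clock: 54.0
position: [550.2, 108.7, 95.8]
ee_rot: [-0.008, 1.0, 0.001, 0.002]
contact_force: [1.7, 4.0, 5.6]
gripper_width: 19.3
grasp_force: 59.6
```

```bash
python3 -c "
from h import *
need((548.6,104,96),0.018)
need((547.3,100.5,96),0.018)"
```

```text
slide [ 1.7  -4.63 -0.22] dr [ 0.01  0.03 -0.02] at [550.23 108.66  95.79] t 54.0 F [1.74 3.95 5.57] w 19.303542137939615 59.64794039726257
slide [ 3.06 -8.11 -0.23] dr [ 0.01  0.03 -0.02] at [550.23 108.66  95.79] t 54.0 F [1.74 3.95 5.57] w 19.303542137939615 59.64794039726257
```

Request:
step_arm([
  {"slide": [0.3,-0.8,0],"dr": [0,0,0],"jaw": 10},
  {"slide": [0.6,-1.6,0],"dr": [0,0,0],"jaw": 10},
  {"slide": [0.9,-2.4,0],"dr": [0,0,0],"jaw": 10},
  {"slide": [1.2,-3.2,0],"dr": [0,0,0],"jaw": 10},
  {"slide": [1.6,-4.4,0],"dr": [0,0,0],"jaw": 10},
  {"slide": [2,-5.6,0],"dr": [0,0,0],"jaw": 10},
  {"slide": [2.5,-7,0],"dr": [0,0,0],"jaw": 10},
  {"slide": [2.5,-7,0],"dr": [0,0,0],"jaw": 10},
])

```text
clock: 55.0
position: [547.6, 101.2, 95.8]
ee_rot: [-0.008, 1.0, 0.0, 0.002]
contact_force: [1.8, 3.3, 6.4]
gripper_width: 19.2
grasp_force: 59.8
```

Request:
step_arm([
  {"slide": [0,0,-3],"dr": [0,0,0],"jaw": 10},
  {"slide": [0,0,-10],"dr": [0,0,0],"jaw": 10},
  {"slide": [0,0,-25],"dr": [0,0,0],"jaw": 10},
  {"slide": [0,0,-50],"dr": [0,0,0],"jaw": 10},
  {"slide": [0,0,-75],"dr": [0,0,0],"jaw": 10},
  {"slide": [0,0,-90],"dr": [0,0,0],"jaw": 10},
  {"slide": [0,0,-90],"dr": [0,0,0],"jaw": 10},
  {"slide": [0,0,-90],"dr": [0,0,0],"jaw": 10},
])

```text
clock: 56.0
position: [545.5, 100.9, 184.0]
ee_rot: [-0.007, 1.0, -0.0, -0.001]
contact_force: [-0.4, 0.2, -1.6]
gripper_width: 19.6
grasp_force: 58.9
```

```bash
python3 -c "
from h import *
need((704,-41.5,186),0.018)"
```

```text
slide [-156.42 -144.66   -2.25] dr [-0.   -0.02 -0.02] at [545.47 100.86 184.01] t 56.0 F [-0.41  0.24 -1.56] w 19.606411656488323 58.869672417640686
```

Request:
step_arm([
  {"slide": [-15,-14,0],"dr": [0,0,0],"jaw": 10},
  {"slide": [-40,-36,0],"dr": [0,0,0],"jaw": 10},
  {"slide": [-70,-64,0],"dr": [0,0,0],"jaw": 10},
  {"slide": [-100,-92,-2],"dr": [0,0,0],"jaw": 10},
  {"slide": [-128,-118,-2],"dr": [0,0,0],"jaw": 10},
  {"slide": [-148,-136,-2],"dr": [0,0,0],"jaw": 10},
  {"slide": [-156,-144.5,-2],"dr": [0,0,0],"jaw": 10},
  {"slide": [-156,-144.5,-2],"dr": [0,0,0],"jaw": 10},
])

```text
clock: 57.0
position: [704.3, -41.9, 185.7]
ee_rot: [-0.007, 1.0, -0.0, -0.001]
contact_force: [0.1, 0.8, -1.7]
gripper_width: 19.3
grasp_force: 58.9
```

Request:
step_arm([
  {"slide": [0,0,0],"dr": [0,0,0],"jaw": 10},
  {"slide": [0,0,0],"dr": [0,0,0],"jaw": 10},
  {"slide": [0,0,0],"dr": [0,0,0],"jaw": 10},
  {"slide": [0,0,0],"dr": [0,0,0],"jaw": 10},
  {"slide": [0,0,0],"dr": [0,0,0],"jaw": 10},
  {"slide": [0,0,0],"dr": [0,0,0],"jaw": 10},
  {"slide": [0,0,0],"dr": [0,0,0],"jaw": 10},
  {"slide": [0,0,0],"dr": [0,0,0],"jaw": 10},
])

```text
clock: 58.0
position: [704.4, -41.1, 186.9]
ee_rot: [-0.007, 1.0, -0.0, -0.0]
contact_force: [0.0, -0.6, -0.6]
gripper_width: 18.9
grasp_force: 58.9
```

```bash
python3 -c "
from h import *
need((704,-41.5,89),0.018)
im=optics.get_image('scene')
crop('scene',205,225,80,90,6,'pics/s8.png',im)
s=arm.read_state()['position']
for p in ((704.5,-42,62),(s[0],s[1],s[2]-82),(s[0],s[1],s[2]-77),(s[0],s[1],s[2]-24)): print((proj('scene',p)-[205,225])*6+2.5)"
```

```text
slide [ 0.4  -0.4  97.95] dr [-0.   -0.   -0.02] at [704.4  -41.09 186.95] t 58.0 F [ 0.   -0.6  -0.61] w 18.88917941217536 58.8768196105957
[215.19 323.07]
[201.1  266.64]
[199.23 259.62]
[178.47 181.71]
```

View pics/s8.png

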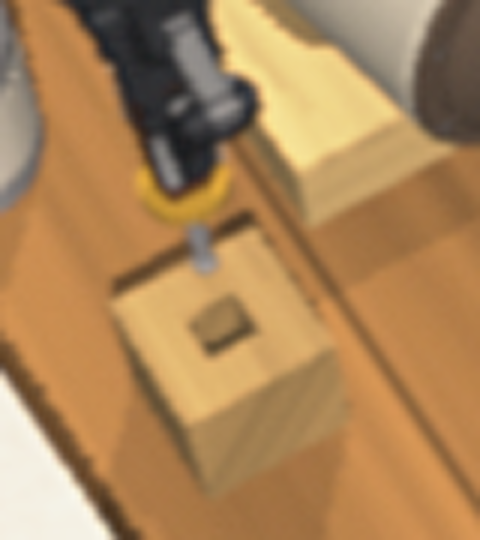

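The ball (bottom about (207,270)) and the hole (222,325) carry the same offset from their predictions, so they are aligned and I'll lower.

Request:
step_arm([
  {"slide": [0.3,-0.4,5],"dr": [0,0,0],"jaw": 10},
  {"slide": [0.3,-0.4,15],"dr": [0,0,0],"jaw": 10},
  {"slide": [0.3,-0.4,25],"dr": [0,0,0],"jaw": 10},
  {"slide": [0.3,-0.4,35],"dr": [0,0,0],"jaw": 10},
  {"slide": [0.3,-0.4,45],"dr": [0,0,0],"jaw": 10},
  {"slide": [0.3,-0.4,52],"dr": [0,0,0],"jaw": 10},
  {"slide": [0.3,-0.4,58],"dr": [0,0,0],"jaw": 10},
  {"slide": [0.3,-0.4,60],"dr": [0,0,0],"jaw": 10},
])

```text
clock: 59.05
position: [704.0, -41.5, 126.6]
ee_rot: [-0.007, 1.0, -0.0, -0.0]
contact_force: [-0.0, 0.9, -1.2]
gripper_width: 19.2
grasp_force: 58.9
```

Request:
step_arm([
  {"slide": [0,0,5],"dr": [0,0,0],"jaw": 10},
  {"slide": [0,0,10],"dr": [0,0,0],"jaw": 10},
  {"slide": [0,0,16],"dr": [0,0,0],"jaw": 10},
  {"slide": [0,0,22],"dr": [0,0,0],"jaw": 10},
  {"slide": [0,0,28],"dr": [0,0,0],"jaw": 10},
  {"slide": [0,0,33],"dr": [0,0,0],"jaw": 10},
  {"slide": [0,0,36],"dr": [0,0,0],"jaw": 10},
  {"slide": [0,0,37],"dr": [0,0,0],"jaw": 10},
])

```text
clock: 60.05
position: [704.1, -41.4, 89.8]
ee_rot: [-0.007, 1.0, -0.0, -0.0]
contact_force: [0.7, 0.5, -0.1]
gripper_width: 19.3
grasp_force: 58.9
```

Request:
step_arm([
  {"slide": [0,0,0.5],"dr": [0,0,0],"jaw": 10},
  {"slide": [0,0,1],"dr": [0,0,0],"jaw": 10},
  {"slide": [0,0,1.3],"dr": [0,0,0],"jaw": 10},
  {"slide": [0,0,1.3],"dr": [0,0,0],"jaw": 22},
  {"slide": [0,0,1.3],"dr": [0,0,0],"jaw": 30},
  {"slide": [0,0,1],"dr": [0,0,0],"jaw": 45},
  {"slide": [0,0,0],"dr": [0,0,0],"jaw": 50},
  {"slide": [0,0,0],"dr": [0,0,0],"jaw": 50},
])

```text
clock: 61.05
position: [704.2, -41.4, 90.1]
ee_rot: [-0.007, 1.0, 0.0, 0.0]
contact_force: [-0.3, 0.4, -0.2]
gripper_width: 50.1
grasp_force: 0.0
```

Request:
step_arm([
  {"slide": [0,0,-5],"dr": [0,0,0],"jaw": 50},
  {"slide": [0,0,-20],"dr": [0,0,0],"jaw": 50},
  {"slide": [0,0,-45],"dr": [0,0,0],"jaw": 50},
  {"slide": [0,0,-70],"dr": [0,0,0],"jaw": 50},
  {"slide": [0,0,-95],"dr": [0,0,0],"jaw": 50},
  {"slide": [20,0,-120],"dr": [0,0,0],"jaw": 50},
  {"slide": [60,0,-130],"dr": [0,0,0],"jaw": 50},
  {"slide": [110,0,-130],"dr": [0,0,0],"jaw": 50},
])

```text
clock: 62.05
position: [594.3, -43.1, 222.3]
ee_rot: [-0.008, 1.0, 0.0, 0.002]
contact_force: [0.1, -0.1, 1.0]
gripper_width: 50.2
grasp_force: 0.0
```

Request:
step_arm([
  {"slide": [40,10,0],"dr": [0,0,0],"jaw": 50},
  {"slide": [80,40,0],"dr": [0,0,0],"jaw": 50},
  {"slide": [120,70,0],"dr": [0,0,0],"jaw": 50},
  {"slide": [150,100,0],"dr": [0,0,0],"jaw": 50},
  {"slide": [170,120,0],"dr": [0,0,0],"jaw": 50},
  {"slide": [170,120,0],"dr": [0,0,0],"jaw": 50},
  {"slide": [170,120,0],"dr": [0,0,0],"jaw": 50},
  {"slide": [170,120,0],"dr": [0,0,0],"jaw": 50},
])

```text
clock: 63.05
position: [423.0, 74.0, 220.2]
ee_rot: [-0.007, 1.0, 0.0, 0.0]
contact_force: [-0.1, 0.4, -0.0]
gripper_width: 50.0
grasp_force: 0.0
```

```bash
python3 -c "
from h import *
im=bars(); o=cv2.imread('pics/top0.png')
d=np.abs(im.astype(int)-o).max(2)
print('diff at block', (d[155:192,318:358]>40).sum(), 'scene of size',37*40)
for a,b in ((358,440),): print('riser cols dark rows',[int(np.where(im[200:275,c].max(1)<85)[0].max())+200 for c in (374,396,420)])
s0=cv2.imread('pics/scene0.png');s=optics.get_image('scene')
q=np.abs(s.astype(int)-s0).max(2)[240:310,215:270];print('scene block diff',(q>40).sum(),q.size)"
```

```text
bar px [294.98 275.68] xy@39 [431.78  63.29] size [ 29.98 107.95] yaw 0.9804539028370874
bar px [420. 239.] xy@39 [ 534.86 -268.14] size [26.81 64.15] yaw 0.00851923683949751
bar px [395. 239.] xy@39 [ 533.69 -201.24] size [26.77 64.09] yaw 0.01061940810333378
bar px [372. 239.] xy@39 [ 532.62 -139.81] size [26.72 64.03] yaw 0.012548198484497865
diff at block 3 scene of size 1480
riser cols dark rows [251, 251, 251]
scene block diff 5 3850
```

```bash
python3 -c "
from bench import arm
print(arm.job_done())"
```

```text
the job is handed in; nothing more can be done
None
```

I handed the job in at about 63 s of the 210 s: camera checks show all three bars against their stops and the burnisher upright in its block. I ran its ball along the seam from the brass-plate end at about 5 N, by my estimate within about 3 mm of the line, but the hand-in returned no verdict.

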